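Weigh out a batch of nuts on the dial scale

ROBOT

A 6-joint arm with a two-finger parallel gripper is mounted at the origin on a cart in front of the work surface, level with it; the furniture and walls round the work are solid. World frame = base frame: x ahead of the robot, y to its left, z up, the work surface at z = 0. Lengths are in m, angles in rad, forces in N, time in s.
With the tool pointing down it reaches from about 0.3 to 0.775 m from the base axis. Payload 14.6 kg.
Tool frame: the origin (TCP) lies on the centre line of the jaws, within the pads' length; the fingertips stand 19 mm ahead of it and the grasp point (between the pads) is the TCP (ctrl.tip_reach is the distance from the TCP to the fingertips, in m); x points along the fingers, y is the direction in which the jaws open and shut, and the axes are right-handed (so a half turn about x gives the same grasp; the last joint's range is limited). The gripper opens to 94 mm and grips with 3 to 60 N. Pads are 16 mm wide; open, the fingers measure 119 mm over their backs; the gripper's body (75 mm by 177 mm) begins 78 mm behind the grasp point.
Start: joints at [-1.304, 0.3, 1.521, -0, 1.321, -0.067], TCP at [0.18, -0.52, 0.224] pointing down, gripper open.
Joint ranges: [-3.03, 3.03], [-0.79, 2.21], [0.23, 2.52], [-1.04, 4.18], [0, 3.07], [-2.55, 2.55]. Speed limits (rad/s): [2.22, 2.22, 2.57, 3.14, 3.14, 3.14].

INTERFACE

Orientations are given as [roll, pitch, yaw] about the fixed x, y, z axes, in that order (R = Rz(yaw) Ry(pitch) Rx(roll)).
In Python, from station import ctrl, optics, models gives the robot as it stands. The module is installed in compiled form; this text tells all that it offers.
- The arm moves only by the tool arm_command, never from a script. Its argument "deltas" is a list of rows, each an object with "translation": the shift along the tool's x, y, z in units of 25 mm (1.0 is 25 mm), a list of three; "turn": the turn, a rotation vector about the tool's x, y, z in units of 5 degrees (1.0 is 5 degrees), a list of three. In form: [{"translation": [x, y, z], "turn": [rx, ry, rz]}, ...]. A call has 1 to 12 rows; each row is the pose to reach, as a shift and turn from the pose commanded when the call began, along the tool's axes at that moment; what a row does not reach only later rows make up. A row lasts 1/12 s, in which the tool goes at most 41.7 mm and 7.16 degrees, less where a joint would pass 70% of its speed; a pose out of reach is approached as far as the arm can. A call with a gripper value outside its range is refused whole. "gripper" is the finger opening in mm, from 0 to 94, set as the call begins (left out, the last holds). The fingers move at their own pace and stop on an object; "force" is the grip in N (left out, the last holds). Time passes only in rows, so rows that repeat a pose let the fingers close. It gives the time, the measured TCP pose, the force and the opening at its end, in the units of the state.
- ctrl.get_obs(): the state, without advancing time (a new reading comes with each control period).
- optics.camera(name): name is "scene" or "top" or "wrist"; returns the picture (480x640x3 uint8, red, green, blue); there is no depth.
- optics.get_calibration(name): a dict with "K" (3x3 intrinsics, pixels), "k1" (the pictures are not rectified: a ray, as slopes to the right and down, at radius r is drawn at 1 + k1 r^2 times it, then the intrinsics apply), "origin" and "orientation" of the camera in the world. Camera axes: x right, y down, z forward; pixel columns grow to the right and rows downward; lengths in m; the calibration is good to about 2 mm. A picture is of the moment at which its call begins: read the wrist's pose just before it. get_calibration takes no time and is no camera call; for the wrist camera it gives the pose at the moment of the call.
- ctrl.hand_in(): hands the job in, once; it reports no verdict.
Trained networks look in the newest picture that a camera, given by its name, has taken for a name from the list of things; names that differ only in an ending like _2 or _b are one class to them, and where a whole thing is asked for, a point or a joint stands for the part that bears it (a point fixed in the world has none). Each returns a list of dicts, best first, with "score" (0 to 1); they miss things now and then, are a little off and sometimes report something else, mostly with a low value. They report only what shows in the picture. A call takes as long as a camera call.
- models.look_for(target, camera): "box" ([left, top, right, bottom] in pixels, round what is visible of it).
- models.cut_out(target, camera): "pixels" (480x640 bool, what is visible of it) and "box" ([left, top, right, bottom] in pixels, round what is visible of it).
- models.mark_of(target, camera): "at" ([column, row] in pixels: a listed point, or the origin of a listed thing).
The state is a dict: "time_s": time; "qpos": joint angles; "joint_vel": joint speeds; "tau": joint torques, N m; "ee_pos": TCP position; "eef_rot": TCP orientation; "force": force on the tool from outside, world axes, zero at the start; "moment": the same for the moment, N m; "grip_width": finger opening in m.
Only numpy, scipy, OpenCV 4.12 (cv2) and the standard library are available. Lean on these libraries where they do the work, as an engineer would, in place of code of your own. Each camera call takes 0.05 s, during which the arm holds its last target.

TASK

A ball bearing has been left in the scale pan among the nuts: put it back in the grey tray, lying flat with the other two bearings, and then top up the pan with hex nuts from the lower, sloping shelf of the rack until the scale's needle comes to rest within the dark arc set on its dial. Lay the nuts in without banging or leaning on the pan, leave the nuts you do not need on that shelf, and leave the other things on the table where they are.

Things in the scene. Friction and masses are not known exactly. Their poses are not given: they have to be found in the camera images.
- needle (a joint): the scale's reading: angle of the black needle, rad. 0 = straight up the sloping dial face (empty pan), grows clockwise as seen from the robot, 1 rad for each 100 g in the pan. It settles about half a second after the pan was last touched
- set_arc (a joint): angle of the middle of the dark set arc on the dial, rad, same zero and direction as the needle. The arc reaches 0.24 rad to either side of its middle; it stays where it is
- needle_tip (a point): tip of the needle, 56 mm from the dial's centre
- arc_mid (a point): middle of the dark steel set arc (10 mm broad, with a raised mark at each end), 42 mm from the dial's centre
- scale: grey dial scale, fixed; origin on the table under the middle of the pan, x away from the dial side. The dial (124 mm across, white with black lines, 10 g a line, a long line each 50 g) lies on the sloping front, which reaches 165 mm to -x; housing 180 mm wide, 124 mm high below the pan
- pan_floor (a point): middle of the floor of the scale's steel pan (inside 144 mm along x, 184 mm along y, rim 15 mm above the floor), axes as the scale's. The pan is sprung: it sinks straight down 3 mm for each 100 g (1 N), with 13 mm to its stop
- tray: grey plastic tray, fixed, standing on the table; outside 150 mm along its x, 100 mm along its y, 22 mm high, walls and floor 4 mm thick; origin under its middle. The two other bearings lie in its +x half; the -x half (from -71 to about 15 mm) is free
- rack: grey sheet-steel rack, fixed, open to the robot's side (-x); origin on the table below the row of nuts. Lower shelf (white plastic liner) slopes down towards -x at 0.56 rad (32 deg), 250 mm wide, lip 6 mm high along its lower edge. A flat upper shelf covers the nuts: underside 198 mm above the table, front edge 13 mm to -x of the nuts' middle, so take nuts with the tool tilted, coming down and forward (+x), best square to the slope
- rack_row (a point): point on the surface of the rack's lower shelf, 50 mm above the table, at the middle of the row of nuts; axes as the rack's (z up). The lip's inner face is 14.5 mm down the slope from here; no side walls beside the nuts
- nut0_mid (a point): centre of an M16 hex nut, plain steel, 24 mm across flats, 27 mm across corners, 13 mm thick, bore about 14 mm, about 35 g (30 to 40 g); z along its bore, flats face its x. At the start it lies on the rack's sloping lower shelf, against the lip, two flats facing the rack's y; the four stand in a row 60 mm apart
- nut1_mid (a point): centre of an M16 hex nut, plain steel, 24 mm across flats, 27 mm across corners, 13 mm thick, bore about 14 mm, about 35 g (30 to 40 g); z along its bore, flats face its x. At the start it lies on the rack's sloping lower shelf, against the lip, two flats facing the rack's y; the four stand in a row 60 mm apart
- nut2_mid (a point): centre of an M16 hex nut, plain steel, 24 mm across flats, 27 mm across corners, 13 mm thick, bore about 14 mm, about 35 g (30 to 40 g); z along its bore, flats face its x. At the start it lies on the rack's sloping lower shelf, against the lip, two flats facing the rack's y; the four stand in a row 60 mm apart
- nut3_mid (a point): centre of an M16 hex nut, plain steel, 24 mm across flats, 27 mm across corners, 13 mm thick, bore about 14 mm, about 35 g (30 to 40 g); z along its bore, flats face its x. At the start it lies on the rack's sloping lower shelf, against the lip, two flats facing the rack's y; the four stand in a row 60 mm apart
- nut4_mid (a point): centre of an M16 hex nut, plain steel, 24 mm across flats, 27 mm across corners, 13 mm thick, bore about 14 mm, about 35 g (30 to 40 g); z along its bore, flats face its x. At the start it lies in the scale pan
- nut5_mid (a point): centre of an M16 hex nut, plain steel, 24 mm across flats, 27 mm across corners, 13 mm thick, bore about 14 mm, about 35 g (30 to 40 g); z along its bore, flats face its x. At the start it lies in the scale pan
- bearing0_mid (a point): centre of a ball bearing, round, 35 mm across, 11 mm thick, 60 g, steel with a dark ring; z along its axis. At the start it lies flat in the scale pan
- bearing1_mid (a point): centre of a ball bearing, round, 35 mm across, 11 mm thick, 60 g, steel with a dark ring; z along its axis. It lies flat in the tray
- bearing2_mid (a point): centre of a ball bearing, round, 35 mm across, 11 mm thick, 60 g, steel with a dark ring; z along its axis. It lies flat in the tray
- pan: the scale's pan itself (see pan_floor); its origin is 3 mm under the pan's floor
- pen_tub: bystander: white tub with pens, 102 mm across, 156 mm high, origin under its middle
- oil_bottle: bystander: small oil bottle, 46 mm across, 135 mm high, origin under its middle
- tin: bystander: small round tin, 65 mm across, 41 mm high, origin under its middle
- block: bystander: wood block 45 x 90 x 30 mm, origin under its middle
- clamp: bystander: small clamp 36 x 60 x 85 mm, origin under its middle

How it is judged:
By the outcome, as a careful person would: the job done as asked, in the order asked, and still so for the second after the job is handed in, with the robot touching nothing.
It also fails if it takes over 72 s, if anything falls off the work surface, if the arm or the gripper's body presses on something with over 40 N, if the wrist force passes 120 N, or if a joint passes its speed limit or range.

## Working session

There is one attempt and no reset: what is moved stays moved. The work goes in short steps, Python scripts to look and compute and a tool call to move; the robot and the scene stay as the last step left them, time stands still between calls to the robot, and variables do not carry over. Pictures are saved under pics/ and viewed, and the job is handed in when it is done.

Besides the shell and the picture viewer there is one more tool, called after "Call:" as a command line: name --argument value ..., lists and objects as JSON in quotes. arm_command: Moves the arm, as the interface text tells. Its arguments: {"type":"object","properties":{"deltas":{"type":"array"},"gripper":{"type":"number"},"force":{"type":"number"}},"required":["deltas"]}

```bash
mkdir -p pics
python3 - <<'E'
from station import ctrl, optics, models
import cv2
print(ctrl.get_obs(), ctrl.tip_reach)
for n in ["scene","top","wrist"]:
    im=optics.camera(n); cv2.imwrite(f"pics/{n}0.png",im[:,:,::-1]); print(n,optics.get_calibration(n))
E
```

```text
{'time_s': 0.0, 'qpos': array([-1.30361275e+00,  3.00478051e-01,  1.52159540e+00,  2.42012461e-06,
        1.32072937e+00, -6.66132870e-02]), 'joint_vel': array([ 0.0010053 ,  0.00046118,  0.00077739, -0.0002927 , -0.0006647 ,
        0.00086014]), 'tau': array([-3.95842537e-03, -5.31817281e+01, -3.52734482e+01,  7.07033440e-02,
        2.44013371e-02, -5.81030963e-05]), 'ee_pos': array([ 0.18012158, -0.51940023,  0.22387646]), 'eef_rot': array([-1.63934664,  1.56958616,  1.83604228]), 'force': array([ 0.0331221 , -0.33022156, -0.17046784]), 'moment': array([-0.01912574,  0.01988873, -0.00572518]), 'grip_width': 0.09386469019966616} 0.019
scene {'K': array([[443.731838  ,   0.        , 313.6521819 ],
       [  0.        , 443.731838  , 240.94795567],
       [  0.        ,   0.        ,   1.        ]]), 'k1': -0.015805487226939554, 'origin': array([-0.00245038,  0.60783303,  0.66817232]), 'orientation': array([-2.13932763,  0.0097302 , -2.40102597])}
top {'K': array([[518.33014556,   0.        , 319.36411965],
       [  0.        , 518.33014556, 237.54650813],
       [  0.        ,   0.        ,   1.        ]]), 'k1': -0.08674448252036263, 'origin': array([0.46764692, 0.02265719, 1.46746905]), 'orientation': array([-3.06620701, -0.02873336, -1.56097706])}
wrist {'K': array([[375.30367848,   0.        , 316.86209991],
       [  0.        , 375.30367848, 245.89333559],
       [  0.        ,   0.        ,   1.        ]]), 'k1': -0.05605291303548634, 'origin': array([ 0.2574753 , -0.49282923,  0.3857282 ]), 'orientation': array([ 2.85994110e+00,  9.74761529e-04, -1.23852319e+00])}
```

View pics/scene0.png

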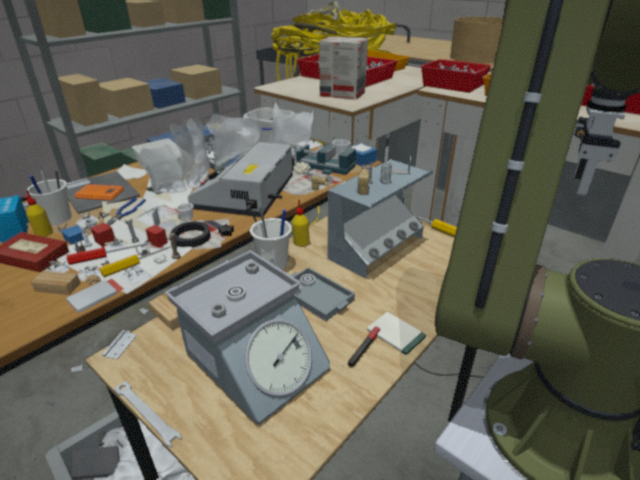

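View pics/top0.png

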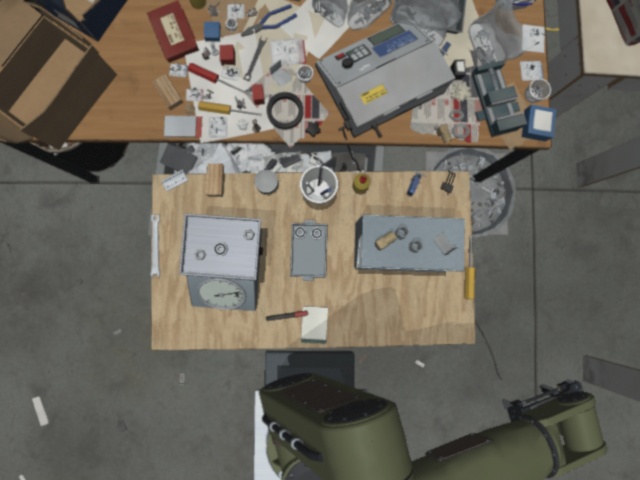

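View pics/wrist0.png

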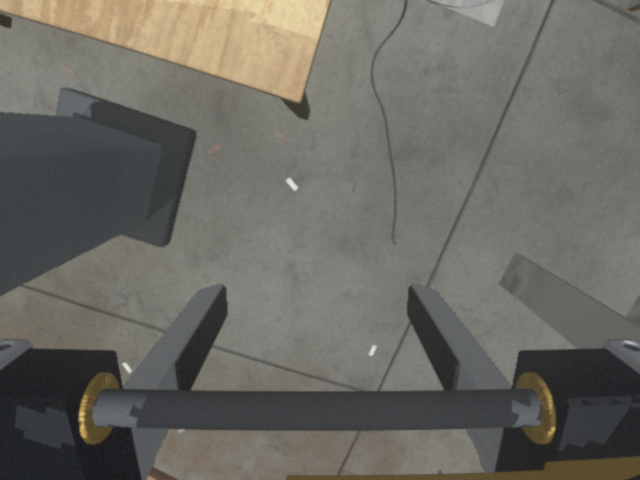

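Scene: scale at left with the bearing between two nuts in the pan (top ~221,249; nuts 201,255 and 250,235), tray in the middle (bearings at its far end), rack at right with four nuts under the upper shelf. Next I measure.

```bash
cat > h.py <<'E'
from station import ctrl, optics, models
import numpy as np, cv2
from scipy.spatial.transform import Rotation as R
def rot(e): return R.from_euler('xyz',e).as_matrix()
def ray(cal,px):
    K=cal['K']; d=np.array([(px[0]-K[0,2])/K[0,0],(px[1]-K[1,2])/K[1,1]]); u=d.copy()
    for _ in range(20): u=d/(1+cal['k1']*(u@u))
    v=rot(cal['orientation'])@np.array([u[0],u[1],1.]); return np.array(cal['origin']),v/np.linalg.norm(v)
def atz(cal,px,z):
    o,v=ray(cal,px); return o+v*(z-o[2])/v[2]
def onplane(cal,px,p,n):
    o,v=ray(cal,px); return o+v*(np.dot(n,np.array(p)-o)/np.dot(n,v))
def proj(cal,P):
    q=rot(cal['orientation']).T@(np.array(P)-cal['origin']); u=q[:2]/q[2]; u=u*(1+cal['k1']*(u@u)); K=cal['K']
    return np.array([K[0,0]*u[0]+K[0,2],K[1,1]*u[1]+K[1,2]])
def tri(c1,p1,c2,p2):
    o1,v1=ray(c1,p1);o2,v2=ray(c2,p2)
    A=np.stack([v1,-v2],1);s=np.linalg.lstsq(A,o2-o1,rcond=None)[0]
    a=o1+v1*s[0];b=o2+v2*s[1];return (a+b)/2,np.linalg.norm(a-b)
E
python3 - <<'E'
from h import *
np.set_printoptions(precision=4,suppress=True)
cs={n:optics.get_calibration(n) for n in("scene","top")}
M={}
for t in ["needle_tip","arc_mid","scale","pan_floor","tray","rack","rack_row","nut0_mid","bearing0_mid"]:
    for c in cs:
        r=models.mark_of(t,c); M[t,c]=r
        print(t,c,[(np.round(d['at'],1).tolist(),round(d['score'],2)) for d in r])
    if M[t,'scene'] and M[t,'top']: print('  tri',tri(cs['scene'],M[t,'scene'][0]['at'],cs['top'],M[t,'top'][0]['at']))
print(ctrl.get_obs()['time_s'])
E
```

```text
needle_tip scene [([301.0, 331.1], 0.45)]
needle_tip top []
arc_mid scene [([300.1, 344.1], 0.44), ([314.2, 294.1], 0.25), ([412.1, 226.2], 0.16)]
arc_mid top [([361.2, 183.8], 0.66), ([235.8, 294.7], 0.52)]
  tri (array([ 0.8234, -0.1967, -0.5092]), np.float64(0.012458703368579533))
scale scene [([238.8, 348.1], 0.57)]
scale top [([229.5, 248.1], 0.64)]
  tri (array([ 0.5478,  0.2379, -0.0016]), np.float64(0.005394097490098167))
pan_floor scene [([233.3, 292.8], 0.76)]
pan_floor top [([221.5, 243.9], 0.86)]
  tri (array([0.5487, 0.2356, 0.1415]), np.float64(0.0005340034944645815))
tray scene [([315.3, 296.1], 0.89)]
tray top [([309.1, 249.2], 0.56), ([300.4, 232.9], 0.22)]
  tri (array([ 0.5462,  0.0107, -0.0041]), np.float64(0.0012376620705636119))
rack scene [([392.2, 255.1], 0.87), ([307.1, 282.4], 0.29)]
rack top [([397.2, 266.7], 0.88)]
  tri (array([ 0.4991, -0.2392,  0.0064]), np.float64(0.0020381361048656026))
rack_row scene [([391.4, 238.3], 0.69)]
rack_row top [([404.0, 262.6], 0.91)]
  tri (array([ 0.5109, -0.2496,  0.0488]), np.float64(0.00522257666933221))
nut0_mid scene [([412.0, 225.7], 0.6), ([375.0, 254.0], 0.47), ([233.0, 293.0], 0.23)]
nut0_mid top [([314.7, 231.3], 0.51), ([249.1, 231.0], 0.39)]
  tri (array([ 0.4773, -0.0494,  0.2143]), np.float64(0.22246218426479658))
bearing0_mid scene [([238.7, 289.4], 0.74)]
bearing0_mid top [([218.8, 251.8], 0.61)]
  tri (array([0.5272, 0.2382, 0.1627]), np.float64(0.001396836093055935))
1.05
```

Run:
```python
from h import *
im=cv2.imread('pics/scene0.png')
a=cv2.resize(im[310:405,235:330],(600,600),interpolation=cv2.INTER_CUBIC); cv2.imwrite('pics/dial.png',a)
b=cv2.resize(im[160:290,320:450],(600,600),interpolation=cv2.INTER_CUBIC); cv2.imwrite('pics/rackz.png',b)
t=cv2.imread('pics/top0.png')
c=cv2.resize(t[200:320,170:330],(800,600),interpolation=cv2.INTER_CUBIC); cv2.imwrite('pics/topz.png',c)
```

```text
(no output)
```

View pics/dial.png

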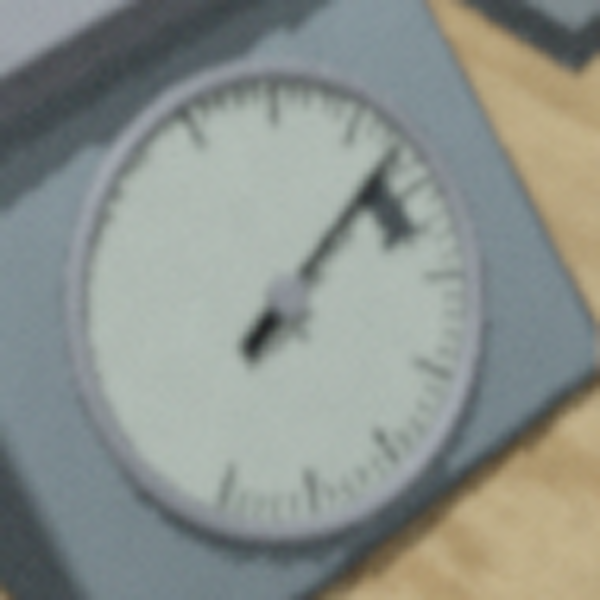

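View pics/rackz.png

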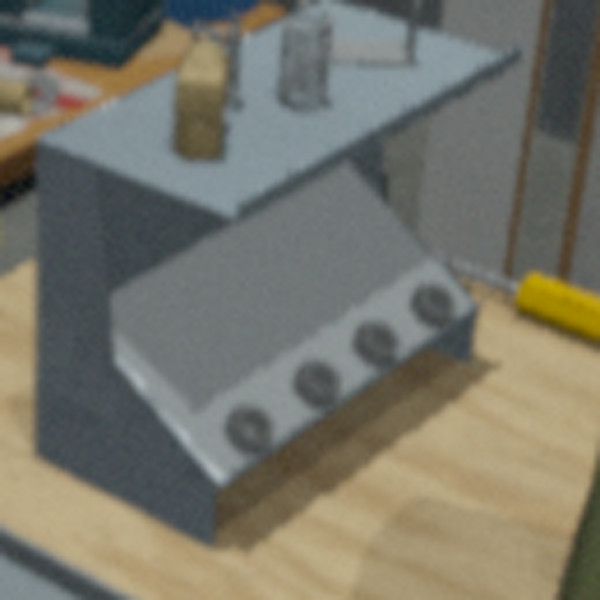

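View pics/topz.png

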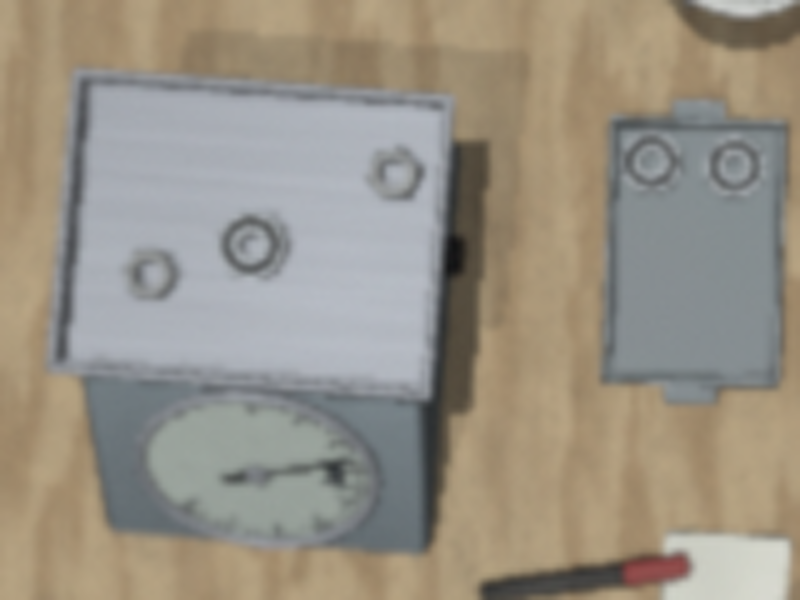

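The needle stands near 130 g and the arc begins about there. I'll move above the pan next for close wrist views. First, a helper that converts a target pose into move units.

```bash
cat >> h.py <<'E'
np.set_printoptions(precision=4,suppress=True)
def pose(): 
    o=ctrl.get_obs(); return np.array(o['ee_pos']),rot(o['eef_rot'])
def toolR(xdir,camdir):
    "tool x along xdir, camera side toward camdir"
    x=np.array(xdir,float);x/=np.linalg.norm(x);z=np.array(camdir,float);z-=x*(z@x);z/=np.linalg.norm(z)
    z=z*CAMSIGN; return np.stack([x,np.cross(z,x),z],1)
CAMSIGN=1
def go(P,Rt=None,p=None,R0=None):
    if p is None: p,R0=pose()
    t=R0.T@(np.array(P)-p)/0.025
    r=np.zeros(3) if Rt is None else R.from_matrix(R0.T@Rt).as_rotvec()*180/np.pi/5
    return t.round(2).tolist(),r.round(2).tolist()
E
python3 - <<'E'
from h import *
p,R0=pose(); print(p);print(R0)
c=optics.get_calibration('wrist'); print('cam in tool',R0.T@(c['origin']-p)); print(R0.T@rot(c['orientation']))
E
```

```text
[ 0.1802 -0.5196  0.2244]
[[-0.      0.3276 -0.9448]
 [ 0.     -0.9448 -0.3276]
 [-1.     -0.      0.    ]]
cam in tool [-0.1617  0.     -0.0818]
[[ 0.0001 -0.278   0.9606]
 [ 1.     -0.0014 -0.0005]
 [ 0.0015  0.9606  0.278 ]]
```

```bash
sed -i 's/^CAMSIGN=1/CAMSIGN=-1/' h.py
python3 - <<'E'
from h import *
Rt=toolR([0,0,-1],[0,1,0])
for P in ([0.20,-0.50,0.33],[0.38,-0.1,0.33],[0.50,0.22,0.31]): print(go(P,Rt))
E
```

```text
([-4.22, -0.48, -1.01], [-14.17, 0.0, 0.0])
([-4.22, -13.24, -13.05], [-14.17, 0.0, 0.0])
([-3.42, -23.76, -21.78], [-14.17, 0.0, 0.0])
```

Call:
arm_command --deltas '[{"translation": [-4.2, -0.5, -1.0], "turn": [0, 0, 0]}, {"translation": [-4.2, -0.5, -1.0], "turn": [0, 0, 0]}, {"translation": [-4.2, -0.5, -1.0], "turn": [-1.4, 0, 0]}, {"translation": [-4.2, -13.2, -13.0], "turn": [-2.8, 0, 0]}, {"translation": [-4.2, -13.2, -13.0], "turn": [-4.2, 0, 0]}, {"translation": [-4.2, -13.2, -13.0], "turn": [-5.6, 0, 0]}, {"translation": [-4.2, -13.2, -13.0], "turn": [-7, 0, 0]}, {"translation": [-4.2, -13.2, -13.0], "turn": [-8.4, 0, 0]}, {"translation": [-4.2, -13.2, -13.0], "turn": [-9.8, 0, 0]}, {"translation": [-4.2, -13.2, -13.0], "turn": [-11.2, 0, 0]}, {"translation": [-4.2, -13.2, -13.0], "turn": [-12.6, 0, 0]}, {"translation": [-4.2, -13.2, -13.0], "turn": [-14.2, 0, 0]}]'

```text
time_s: 2.05
ee_pos: [0.3539, -0.1558, 0.3297]
eef_rot: [1.089, 1.57, -0.489]
force: [0.4, 1.1, 0.1]
grip_width: 0.0939
```

Run:
```python
from h import *
p,R0=pose();print(p,ctrl.get_obs()['qpos'])
Rt=toolR([0,0,-1],[0,1,0])
for P in ([0.38,-0.1,0.33],[0.50,0.22,0.31]): print(go(P,Rt))
```

```text
[ 0.3539 -0.1558  0.3297] [-0.5094 -0.1435  1.7563  0.      1.5278 -0.5026]
([-0.01, 1.03, -2.24], [-0.08, 0.0, -0.01])
([0.79, 5.74, -15.07], [-0.08, 0.0, -0.01])
```

Call:
arm_command --deltas '[{"translation": [0.8, 5.7, -15.0], "turn": [0, 0, 0]}, {"translation": [0.8, 5.7, -15.0], "turn": [0, 0, 0]}, {"translation": [0.8, 5.7, -15.0], "turn": [0, 0, 0]}, {"translation": [0.8, 5.7, -15.0], "turn": [0, 0, 0]}, {"translation": [0.8, 5.7, -15.0], "turn": [0, 0, 0]}, {"translation": [0.8, 5.7, -15.0], "turn": [0, 0, 0]}, {"translation": [0.8, 5.7, -15.0], "turn": [0, 0, 0]}, {"translation": [0.8, 5.7, -15.0], "turn": [0, 0, 0]}, {"translation": [0.8, 5.7, -15.0], "turn": [0, 0, 0]}, {"translation": [0.8, 5.7, -15.0], "turn": [0, 0, 0]}, {"translation": [0.8, 5.7, -15.0], "turn": [0, 0, 0]}, {"translation": [0.8, 5.7, -15.0], "turn": [0, 0, 0]}]' --gripper 60

```text
time_s: 3.05
ee_pos: [0.5008, 0.2163, 0.3087]
eef_rot: [-1.127, 1.569, -2.708]
force: [-0.0, 0.7, 0.5]
grip_width: 0.0602
```

Run:
```python
from h import *
p,R0=pose();print(p,ctrl.get_obs()['qpos'])
c=optics.get_calibration('wrist')
im=optics.camera('wrist'); cv2.imwrite('pics/w1.png',im[:,:,::-1])
for t in ["bearing0_mid","nut4_mid","pan_floor","tray","bearing1_mid"]:
    for d in models.mark_of(t,'wrist'): print(t,d['at'],d['score'],atz(c,d['at'],0.146))
```

```text
[0.5008 0.2163 0.3087] [ 0.3406  0.2409  1.4015 -0.0001  1.5005  0.3512]
bearing0_mid [360.1, 205.6] 0.67 [0.5392 0.2399 0.146 ]
nut4_mid [341.2, 145.9] 0.87 [0.5224 0.2908 0.146 ]
pan_floor [368.4, 208.6] 0.63 [0.5465 0.2372 0.146 ]
tray [346.1, 347.5] 0.93 [0.5284 0.0995 0.146 ]
tray [400.3, 288.3] 0.59 [0.5784 0.1616 0.146 ]
bearing1_mid [382.8, 362.5] 0.92 [0.5652 0.0819 0.146 ]
```

View pics/w1.png

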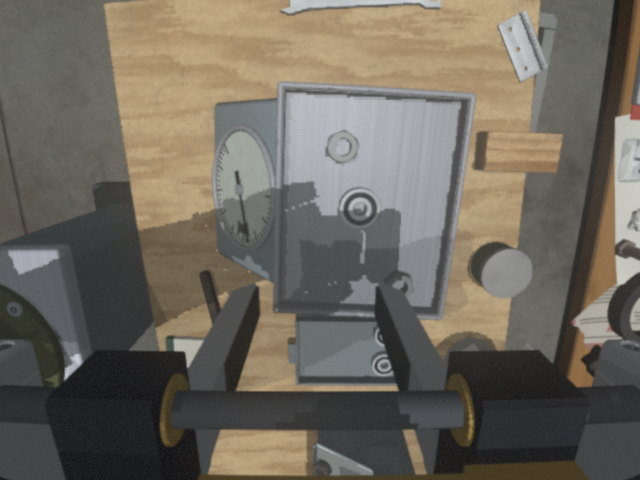

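```bash
cat > t.py <<'E'
from h import *
c=optics.get_calibration('wrist');t=optics.get_calibration('top');s=optics.get_calibration('scene')
for a,b in [((474,96),(186,214.4)),((440,318),(260,219.4)),((275,312),(256.6,280)),((280,84),(180.4,274)),((358,208),(220.5,249)),((343,147),(200.5,254.7)),((398,284),(249,234.8))]:
    print(tri(c,a,t,b))
print('bearing s',tri(c,(358,208),s,(236,292.5)),atz(t,(220.5,249),.146),atz(s,(236,292.5),.146))
E
python3 t.py
```

```text
(array([0.621 , 0.3239, 0.1729]), np.float64(0.004135834922358605))
(array([0.6114, 0.1368, 0.1647]), np.float64(0.0018905793370405663))
(array([0.4599, 0.1425, 0.1571]), np.float64(0.003869946887764446))
(array([0.4713, 0.3417, 0.1286]), np.float64(0.001558025811197765))
(array([0.5364, 0.2367, 0.1512]), np.float64(0.0021060117426622213))
(array([0.5224, 0.2879, 0.1478]), np.float64(0.004178433289912094))
(array([0.5738, 0.1653, 0.1512]), np.float64(0.0030795945673654968))
bearing s (array([0.5378, 0.2365, 0.1488]), np.float64(0.0003783146770152)) [0.5356 0.2373 0.146 ] [0.5407 0.2347 0.146 ]
```

Run:
```python
from h import *
Rt=toolR([0,0,-1],[0,1,0])
print(go([0.537,0.237,0.21],Rt))
```

```text
([4.0, 1.43, -0.91], [-0.16, -0.0, -0.01])
```

Call:
arm_command --deltas '[{"translation": [1, 1.4, -0.9], "turn": [0, 0, 0]}, {"translation": [2.5, 1.4, -0.9], "turn": [0, 0, 0]}, {"translation": [4, 1.4, -0.9], "turn": [0, 0, 0]}, {"translation": [4, 1.4, -0.9], "turn": [0, 0, 0]}, {"translation": [4, 1.4, -0.9], "turn": [0, 0, 0]}, {"translation": [4, 1.4, -0.9], "turn": [0, 0, 0]}]'

```text
time_s: 3.85
ee_pos: [0.5369, 0.2374, 0.2123]
eef_rot: [1.943, 1.568, 0.36]
force: [0.1, -0.2, 0.9]
grip_width: 0.0597
```

Run:
```python
from h import *
p,R0=pose();print(p,R0)
c=optics.get_calibration('wrist')
im=optics.camera('wrist'); cv2.imwrite('pics/w2.png',im[:,:,::-1])
for t in ["bearing0_mid","nut4_mid"]:
    for d in models.mark_of(t,'wrist'): print(t,d['at'],d['score'],atz(c,d['at'],0.146))
for t in ["bearing0","nut4"]:
    for d in models.cut_out(t,'wrist'): print(t,d['box'],d['score'])
```

```text
[0.5369 0.2374 0.2123] [[ 0.003   0.9999 -0.0129]
 [ 0.0011 -0.0129 -0.9999]
 [-1.      0.0029 -0.0011]]
bearing0_mid [316.9, 265.9] 0.87 [0.5376 0.2395 0.146 ]
nut4_mid [289.4, 189.0] 0.85 [0.5216 0.2891 0.146 ]
nut4_mid [180.8, 279.0] 0.55 [0.4485 0.2318 0.146 ]Traceback (most recent call last):
  File "<stdin>", line 8, in <module>
ValueError: it knows: arc_mid, bearing0_mid, bearing1_mid, bearing2_mid, block, clamp, needle, needle_tip, nut0_mid, nut1_mid, nut2_mid, nut3_mid, nut4_mid, nut5_mid, oil_bottle, pan, pan_floor, pen_tub, rack, ra
```

View pics/w2.png

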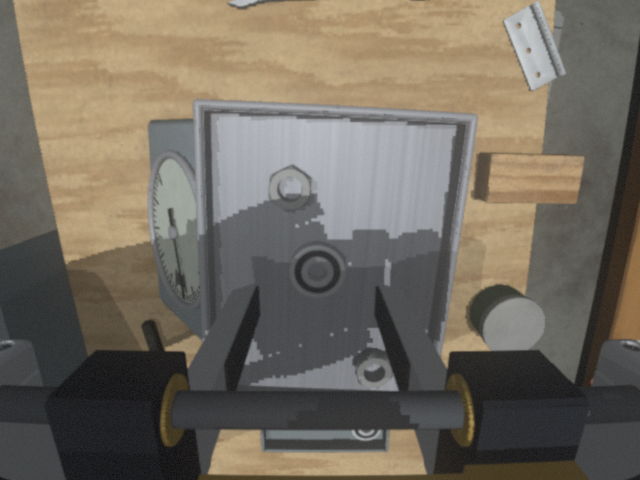

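Call:
arm_command --deltas '[{"translation": [1, 0, 0], "turn": [0, 0, 0]}, {"translation": [1.5, 0, 0], "turn": [0, 0, 0]}, {"translation": [1.75, 0, 0], "turn": [0, 0, 0]}, {"translation": [1.9, 0, 0], "turn": [0, 0, 0]}, {"translation": [1.9, 0, 0], "turn": [0, 0, 0]}, {"translation": [1.9, 0, 0], "turn": [0, 0, 0]}]'

```text
time_s: 4.5
ee_pos: [0.5366, 0.2377, 0.1631]
eef_rot: [1.96, 1.569, 0.377]
force: [0.6, 0.0, 0.3]
grip_width: 0.06
```

Call:
arm_command --deltas '[{"translation": [0, 0, 0], "turn": [0, 0, 0]}, {"translation": [0, 0, 0], "turn": [0, 0, 0]}, {"translation": [0, 0, 0], "turn": [0, 0, 0]}, {"translation": [0, 0, 0], "turn": [0, 0, 0]}, {"translation": [0, 0, 0], "turn": [0, 0, 0]}, {"translation": [0, 0, 0], "turn": [0, 0, 0]}, {"translation": [0, 0, 0], "turn": [0, 0, 0]}]' --gripper 25 --force 20

```text
time_s: 5.08
ee_pos: [0.5362, 0.2376, 0.162]
eef_rot: [2.11, 1.571, 0.526]
force: [-1.1, -0.1, 0.5]
grip_width: 0.0334
```

Call:
arm_command --deltas '[{"translation": [-0.3, 0, 0], "turn": [0, 0, 0]}, {"translation": [-0.8, 0, 0], "turn": [0, 0, 0]}, {"translation": [-2, 0, 0], "turn": [0, 0, 0]}, {"translation": [-3, 0, 0], "turn": [0, 0, 0]}, {"translation": [-3, 0, 0], "turn": [0, 0, 0]}]'

```text
time_s: 5.5
ee_pos: [0.5375, 0.238, 0.2427]
eef_rot: [1.935, 1.563, 0.352]
force: [-0.0, 0.3, 0.5]
grip_width: 0.0334
```

Run:
```python
from h import *
p,R0=pose();print(p)
c=optics.get_calibration('wrist')
im=optics.camera('wrist'); cv2.imwrite('pics/w3.png',im[:,:,::-1])
t=optics.get_calibration('top')
for q in [(612,122),(788,125),(780,385),(602,382)]: print(atz(t,(q[0]/5+170,q[1]/5+200),.022))
for q in [(652,162),(735,165)]: print(atz(t,(q[0]/5+170,q[1]/5+200),.015))
Rt=toolR([0,0,-1],[0,1,0])
print(go([.514,.02,.235],Rt))
```

```text
[0.5375 0.238  0.2427]
[0.6133 0.0581 0.022 ]
[ 0.6128 -0.0406  0.022 ]
[ 0.4673 -0.0374  0.022 ]
[0.468  0.0617 0.022 ]
[0.5917 0.0355 0.015 ]
[ 0.5905 -0.0112  0.015 ]
([0.18, -0.81, 8.72], [-0.14, -0.02, -0.05])
```

View pics/w3.png

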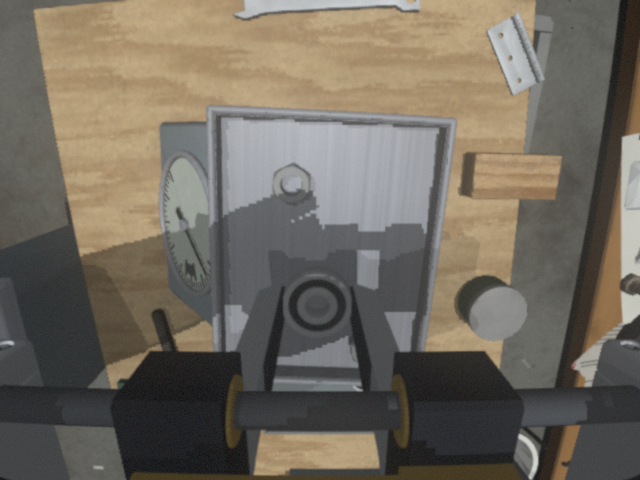

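Run:
```python
from h import *
t=optics.get_calibration('top')
for q in ['pen_tub','oil_bottle','tin']:
  r=models.mark_of(q,'top'); print(q,[(d['at'],d['score'],atz(t,d['at'],0)) for d in r[:1]])
Rt=toolR([0,0,-1],[-1,0,0])
p,R0=pose()
print(go([.510,.011,.235],Rt)); print(R0)
```

```text
pen_tub [([319.8, 187.2], 0.55, array([ 0.7235, -0.0183,  0.    ]))]
oil_bottle [([359.4, 183.0], 0.67, array([ 0.7375, -0.132 ,  0.    ]))]
tin [([265.3, 181.0], 0.76, array([0.7393, 0.1379, 0.    ]))]
([0.05, -0.92, 9.07], [-18.14, -0.01, 0.02])
[[-0.0015  0.9999 -0.0125]
 [-0.0006 -0.0125 -0.9999]
 [-1.     -0.0015  0.0006]]
```

Call:
arm_command --deltas '[{"translation": [0, -0.3, 1.5], "turn": [-1.4, 0, 0]}, {"translation": [0, -0.6, 3], "turn": [-2.8, 0, 0]}, {"translation": [0, -0.9, 4.5], "turn": [-4.2, 0, 0]}, {"translation": [0, -0.9, 6], "turn": [-5.6, 0, 0]}, {"translation": [0, -0.9, 7.5], "turn": [-7, 0, 0]}, {"translation": [0, -0.9, 9.1], "turn": [-8.4, 0, 0]}, {"translation": [0, -0.9, 9.1], "turn": [-9.8, 0, 0]}, {"translation": [0, -0.9, 9.1], "turn": [-11.2, 0, 0]}, {"translation": [0, -0.9, 9.1], "turn": [-12.6, 0, 0]}, {"translation": [1, -0.9, 9.1], "turn": [-14, 0, 0]}, {"translation": [2, -0.9, 9.1], "turn": [-15.4, 0, 0]}, {"translation": [3, -0.9, 9.1], "turn": [-16.8, 0, 0]}]'

```text
time_s: 6.7
ee_pos: [0.5103, 0.0103, 0.1601]
eef_rot: [-3.063, 1.57, 3.096]
force: [0.2, 0.2, -0.5]
grip_width: 0.0336
```

Run:
```python
from h import *
Rt=toolR([0,0,-1],[-1,0,0])
p,R0=pose();print(p,ctrl.get_obs()['qpos'])
print(go([.510,.011,.085],Rt))
```

```text
[0.5103 0.0103 0.1601] [-0.0516  0.2773  1.7075 -0.      1.158  -1.4984]
([3.0, 0.03, -0.01], [-1.42, -0.01, 0.0])
```

Call:
arm_command --deltas '[{"translation": [1.5, 0, 0], "turn": [-1.4, 0, 0]}, {"translation": [3, 0, 0], "turn": [-1.4, 0, 0]}, {"translation": [3, 0, 0], "turn": [-1.4, 0, 0]}, {"translation": [3, 0, 0], "turn": [-1.4, 0, 0]}]'

```text
time_s: 7.03
ee_pos: [0.5098, 0.0104, 0.0859]
eef_rot: [3.098, 1.566, 3.089]
force: [0.3, 0.3, 0.4]
grip_width: 0.0334
```

Run:
```python
from h import *
p,R0=pose();print(p)
im=optics.camera('wrist'); cv2.imwrite('pics/w4.png',im[:,:,::-1])
s=optics.camera('scene'); cv2.imwrite('pics/s4.png',cv2.resize(s[310:405,235:330,::-1],(570,570),interpolation=cv2.INTER_CUBIC))
```

```text
[0.5098 0.0104 0.0859]
```

View pics/w4.png

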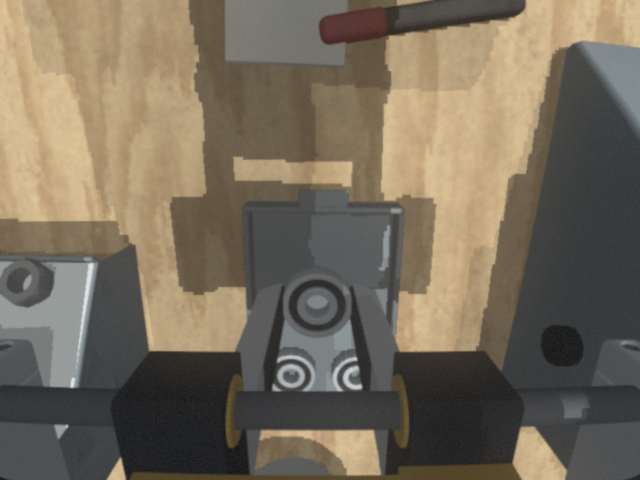

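View pics/s4.png

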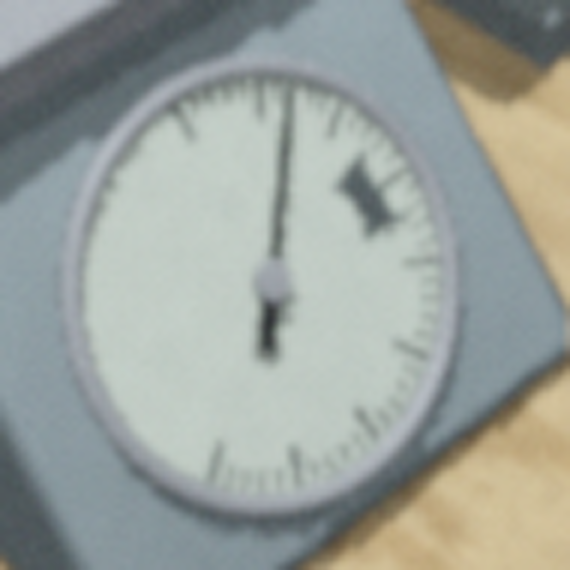

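```bash
cat > dial.py <<'E'
from h import *
px=np.array([(183,120),(260,100),(335,122),(398,182),(420,262),(412,350),(370,420),(298,465),(216,463),(272,282)],float)
a=np.arange(9)*.5
W=np.vstack([np.c_[np.sin(a),-np.cos(a)],[0,0]])
H,_=cv2.findHomography(px,W)
def ang(pts):
    q=cv2.perspectiveTransform(np.array(pts,float).reshape(-1,1,2),H)[:,0]
    return np.arctan2(q[:,0],-q[:,1]),np.hypot(q[:,0],q[:,1])
if __name__=='__main__':
    print(ang(px)); print('needle,arc mid,arc ends',ang([(292,92),(368,197),(347,184),(362,163),(372,232),(397,217),(355,172),(386,225)]))
E
python3 dial.py
```

```text
(array([ 0.0044,  0.4915,  0.9836,  1.5139,  1.9951,  2.5084,  2.9909,
       -2.7762, -2.2785,  2.1138]), array([1.0006, 0.9963, 0.9942, 1.0176, 0.9908, 0.9984, 0.9962, 1.0035,
       1.0011, 0.0206]))
needle,arc mid,arc ends (array([0.6836, 1.4661, 1.2791, 1.2697, 1.7083, 1.6916, 1.27  , 1.7069]), array([1.0627, 0.799 , 0.7439, 0.9022, 0.72  , 0.9104, 0.8314, 0.8228]))
```

Call:
arm_command --deltas '[{"translation": [1, 0, 0], "turn": [0, 0, 0]}, {"translation": [1.8, 0, 0], "turn": [0, 0, 0]}, {"translation": [2.1, 0, 0], "turn": [0, 0, 0]}, {"translation": [2.2, 0, 0], "turn": [0, 0, 0]}, {"translation": [2.3, 0, 0], "turn": [0, 0, 0]}, {"translation": [2.3, 0, 0], "turn": [0, 0, 0]}]'

```text
time_s: 7.63
ee_pos: [0.5115, 0.0103, 0.0306]
eef_rot: [-0.037, 1.569, -0.045]
force: [-0.5, 0.6, -0.1]
grip_width: 0.0336
```

Call:
arm_command --deltas '[{"translation": [0.08, 0, 0], "turn": [0, 0, 0]}, {"translation": [0.16, 0, 0], "turn": [0, 0, 0]}, {"translation": [0.16, 0, 0], "turn": [0, 0, 0]}, {"translation": [0.16, 0, 0], "turn": [0, 0, 0]}]'

```text
time_s: 7.97
ee_pos: [0.5109, 0.0103, 0.0257]
eef_rot: [0.128, 1.571, 0.12]
force: [0.4, -0.6, -0.3]
grip_width: 0.0332
```

Call:
arm_command --deltas '[{"translation": [0.06, 0, 0], "turn": [0, 0, 0]}, {"translation": [0.06, 0, 0], "turn": [0, 0, 0]}, {"translation": [0.06, 0, 0], "turn": [0, 0, 0]}]'

```text
time_s: 8.22
ee_pos: [0.5108, 0.0103, 0.0239]
eef_rot: [3.135, 1.571, 3.127]
force: [-0.4, 0.4, -0.2]
grip_width: 0.0336
```

Call:
arm_command --deltas '[{"translation": [0, 0, 0], "turn": [0, 0, 0]}, {"translation": [0, 0, 0], "turn": [0, 0, 0]}, {"translation": [0, 0, 0], "turn": [0, 0, 0]}, {"translation": [0, 0, 0], "turn": [0, 0, 0]}]' --gripper 46

```text
time_s: 8.55
ee_pos: [0.5109, 0.0103, 0.024]
eef_rot: [-0.122, 1.571, -0.13]
force: [0.6, 0.3, 0.2]
grip_width: 0.0459
```

Call:
arm_command --deltas '[{"translation": [-1, 0, 0], "turn": [0, 0, 0]}, {"translation": [-2, 0, 0], "turn": [0, 0, 0]}, {"translation": [-3.5, 0, 0], "turn": [0, 0, 0]}, {"translation": [-5, 0, 0], "turn": [0, 0, 0]}, {"translation": [-6, 0, 0], "turn": [0, 0, 0]}]'

```text
time_s: 8.97
ee_pos: [0.5113, 0.0103, 0.1774]
eef_rot: [-0.038, 1.568, -0.046]
force: [0.6, 0.0, 0.1]
grip_width: 0.0458
```

Run:
```python
from h import *
p,R0=pose();print(p)
c=optics.get_calibration('wrist')
im=optics.camera('wrist'); cv2.imwrite('pics/w5.png',im[:,:,::-1])
cs=optics.get_calibration('scene'); optics.camera('scene')
for t in ["nut0_mid","rack_row","rack"]:
  for d in models.mark_of(t,'scene'): print(t,d['at'],d['score'],atz(cs,d['at'],0.0555))
```

```text
[0.5113 0.0103 0.1774]
nut0_mid [411.3, 226.4] 0.38 [ 0.5012 -0.3243  0.0555]
rack_row [389.8, 239.0] 0.84 [ 0.5085 -0.233   0.0555]
rack [391.7, 258.9] 0.62 [ 0.4543 -0.1613  0.0555]
```

View pics/w5.png

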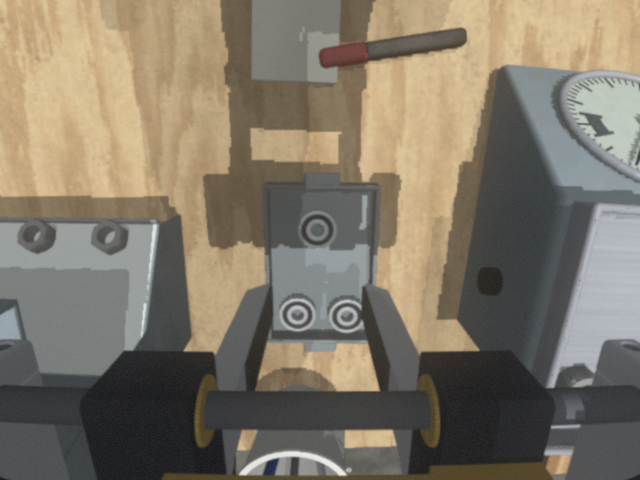

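Run:
```python
from h import *
c=optics.get_calibration('wrist');s=optics.get_calibration('scene')
print(tri(c,(109,238),s,(374,253.2)),tri(c,(36,236),s,(388.9,243.2)))
for d in models.mark_of('nut0_mid','wrist'): print(d)
for q in [(374,253.2),(388.9,243.2),(401.3,234.3),(414,225.9)]: print(atz(s,q,.058))
```

```text
(array([ 0.5022, -0.1539,  0.0541]), np.float64(0.0018745279652625645)) (array([ 0.4997, -0.2143,  0.0549]), np.float64(0.0021867448807003672))
[ 0.4985 -0.1499  0.058 ]
[ 0.4969 -0.2115  0.058 ]
[ 0.497  -0.2685  0.058 ]
[ 0.4951 -0.3275  0.058 ]
```

```bash
cat >> h.py <<'E'
YAW=-0.03; TH=0.56
RT=R.from_euler('z',YAW).as_matrix()@toolR([np.sin(TH),0,-np.cos(TH)],[-1,0,-0.5])
RD=toolR([0,0,-1],[-1,0,0])
E
python3 - <<'E'
from h import *
n=np.array([.502,-.154,.0555])
print(RT)
print(go([.44,-.08,.20],RT),go(n-RT[:,0]*.09,RT))
E
```

```text
[[ 0.5309  0.03    0.8469]
 [-0.0159  0.9996 -0.0254]
 [-0.8473  0.      0.5312]]
([-1.09, -3.64, -2.79], [0.25, -6.44, -0.07]) ([1.64, -6.53, -2.19], [0.25, -6.44, -0.07])
```

Call:
arm_command --deltas '[{"translation": [-1, -1, -1.2], "turn": [0, -1.3, 0]}, {"translation": [-1, -2.3, -2.4], "turn": [0, -2.6, 0]}, {"translation": [-1, -3.6, -2.8], "turn": [0.1, -3.9, 0]}, {"translation": [-0.5, -4.6, -2.7], "turn": [0.2, -5.2, 0]}, {"translation": [0.5, -5.6, -2.4], "turn": [0.2, -6.4, 0]}, {"translation": [1.6, -6.5, -2.2], "turn": [0.2, -6.4, 0]}, {"translation": [1.6, -6.5, -2.2], "turn": [0.2, -6.4, 0]}, {"translation": [1.6, -6.5, -2.2], "turn": [0.2, -6.4, 0]}]' --gripper 40

```text
time_s: 9.93
ee_pos: [0.453, -0.1526, 0.1306]
eef_rot: [0.014, 1.017, -0.016]
force: [0.4, -0.3, 0.8]
grip_width: 0.0401
```

```bash
cat > nutlook.py <<'E'
from h import *
import sys
p,R0=pose();print(p);print(R0[:,0],ctrl.get_obs()['qpos'])
c=optics.get_calibration('wrist')
im=optics.camera('wrist'); cv2.imwrite(sys.argv[1],im[:,:,::-1])
nrm=-RT[:,0]; P0=np.array([.502,-.154,.0555])
for d in models.mark_of('nut0_mid','wrist'):
    q=onplane(c,d['at'],P0,nrm); print(d['at'],d['score'],q,'in tool mm',(R0.T@(q-p)*1000).round(1))
for d in models.look_for('nut0_mid','wrist'): print(d)
E
python3 nutlook.py pics/w6.png
```

```text
[ 0.453  -0.1526  0.1306]
[ 0.5255 -0.0082 -0.8507] [-0.5424  0.0428  2.1688  0.5723  0.5098 -2.5286]
[75.3, 263.2] 0.68 [ 0.4989 -0.3274  0.0568] in tool mm [  88.3 -174.     5.1]
{'box': [49.5, 245.6, 92.5, 283.1], 'score': 0.93}
{'box': [21.6, 202.5, 372.1, 480.0], 'score': 0.63}
```

View pics/w6.png

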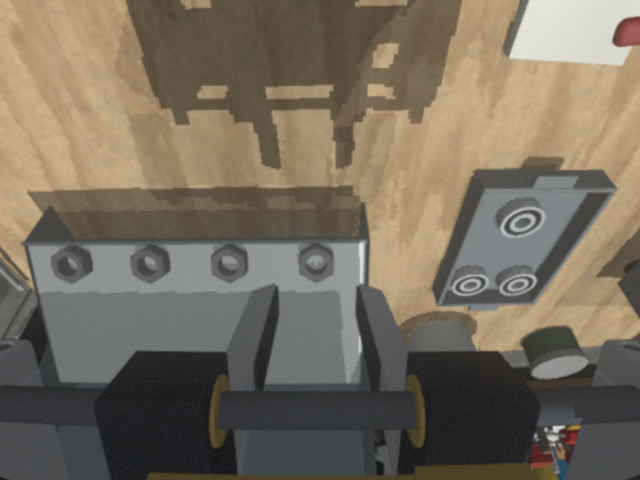

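```bash
cat > kin.py <<'E'
from h import *
from scipy.optimize import least_squares
E_=lambda a,t:R.from_euler(a,t).as_matrix()
def fkR(q):
    return E_('z',q[0])@E_('y',q[1]+q[2]-np.pi/2)@E_('x',S4*q[3])@E_('y',q[4])@E_('x',S6*q[5]+C6)
S4=S6=1;C6=0
E
python3 - <<'E'
import kin
from kin import *
D=[([-1.304,.3,1.521,0,1.321,-.067],None,toolR([0,0,-1],[.9448,.3276,0])),
]
p,R0=pose();q=ctrl.get_obs()['qpos']
for s4 in(1,-1):
  for s6 in(1,-1):
    kin.S4=s4;kin.S6=s6;kin.C6=0
    A=kin.fkR(D[0][0]).T@D[0][2]; kin.C6=R.from_matrix(A).as_rotvec()[0]
    print(s4,s6,kin.C6,R.from_matrix(A).as_rotvec(),R.from_matrix(kin.fkR(q).T@R0).as_rotvec())
E
```

```text
1 1 1.570824943708416 [ 1.5708 -0.0003  0.0003] [-0.  0.  0.]
1 -1 1.436824946043872 [ 1.4368 -0.0003  0.0003] [ 1.3708 -0.      0.    ]
-1 1 1.570824943708416 [ 1.5708 -0.0003  0.0003] [ 0.9912 -0.4542  0.3232]
-1 -1 1.436824946043872 [ 1.4368 -0.0003  0.0003] [ 2.3169 -0.6804 -0.0456]
```

```bash
cat >> kin.py <<'E'
S4=1;S6=1;C6=np.pi/2
def fk(q,x):
    a1,d,h,u1,u2,f1,f2,L6=x
    p=np.array([a1,d,h])+E_('y',q[1])@[u1,0,u2]+E_('y',q[1]+q[2]-np.pi/2)@[f1,0,f2]
    return E_('z',q[0])@p+fkR(q)[:,0]*L6
D=[([-1.30361,.300478,1.521595,0,1.320729,-.066613],[.18012158,-.51940023,.22387646]),
([-0.5094,-0.1435,1.7563,0,1.5278,-0.5026],[.3539,-.1558,.3297]),
([0.3406,0.2409,1.4015,-.0001,1.5005,.3512],[.5008,.2163,.3087]),
([-0.0516,0.2773,1.7075,0,1.158,-1.4984],[.5103,.0103,.1601]),
([-0.5424,0.0428,2.1688,0.5723,0.5098,-2.5286],[.453,-.1526,.1306])]
X=least_squares(lambda x:np.concatenate([fk(q,x)-p for q,p in D])*1000+0, [0,-.03,.3,0,.5,.4,0,.2]).x
lo=np.array([-3.03,-.79,.23,-1.04,0,-2.55]);hi=np.array([3.03,2.21,2.52,4.18,3.07,2.55])
def ik(P,Rt,q0=None):
    if q0 is None:q0=ctrl.get_obs()['qpos']
    r=least_squares(lambda q:np.r_[(fk(q,X)-P)*10,R.from_matrix(fkR(q).T@Rt).as_rotvec()],q0)
    return r.x,np.abs(r.fun).max()
E
python3 - <<'E'
from kin import *
print(X,[((fk(q,X)-p)*1000).round(1) for q,p in D])
for y in (-.154,-.214):
  n=np.array([.502 if y>-.2 else .500,y,.0555])
  for th in (.56,.45,.35):
    for roll in(0,.1):
      Rt=E_('z',YAW)@toolR([np.sin(th),0,-np.cos(th)],[-1,0,-.5])@E_('x',roll)
      for back in (.09,.012): print(y,th,roll,back,*ik(n-Rt[:,0]*back,Rt))
E
```

```text
[ 0.0001  0.0366  0.2211 -0.0001  0.4243  0.4475 -0.0409  0.2517] [array([ 0., -0.,  0.]), array([ 0.,  0., -0.]), array([ 0., -0.,  0.]), array([-0., -0., -0.]), array([-0., -0.,  0.])]
-0.154 0.56 0 0.09 [-0.5377  0.04    2.1709  0.5707  0.4984 -2.5247] 2.7755575615628914e-15
-0.154 0.56 0 0.012 [-0.4859  0.2637  2.1155  0.7719  0.3419 -2.7067] 2.4750201887968615e-11
-0.154 0.56 0.1 0.09 [-0.5377  0.04    2.1709  0.5707  0.4984 -2.4247] 1.662558979376172e-13
-0.154 0.56 0.1 0.012 [-0.4859  0.2637  2.1155  0.7719  0.3419 -2.6067] 2.243122354528282e-11
-0.154 0.45 0 0.09 [-0.4958  0.0742  2.0812  0.3492  0.6076 -2.2864] 6.222800053024002e-13
-0.154 0.45 0 0.012 [-0.4589  0.2769  2.0485  0.4392  0.4394 -2.3634] 1.1741996264191812e-12
-0.154 0.45 0.1 0.09 [-0.4958  0.0742  2.0812  0.3492  0.6076 -2.1864] 4.467259895335474e-12
-0.154 0.45 0.1 0.012 [-0.4589  0.2769  2.0485  0.4392  0.4394 -2.2634] 7.961686865343154e-13
-0.154 0.35 0 0.09 [-0.4614  0.117   1.9963  0.2192  0.7201 -2.1448] 8.326672684688674e-15
-0.154 0.35 0 0.012 [-0.4358  0.2992  1.9838  0.2618  0.5503 -2.1789] 1.0526857
[... 616 characters left out ...]
5  0.4132  0.6549 -2.4549] 2.220446049250313e-15
-0.214 0.45 0 0.012 [-0.5835  0.3204  1.987   0.5001  0.497  -2.5264] 2.830485845706221e-11
-0.214 0.45 0.1 0.09 [-0.6272  0.1301  2.0185  0.4132  0.6549 -2.3549] 3.608224830031759e-15
-0.214 0.45 0.1 0.012 [-0.5835  0.3204  1.987   0.5001  0.497  -2.4264] 2.4874546866726632e-11
-0.214 0.35 0 0.09 [-0.5865  0.1682  1.9366  0.2677  0.7543 -2.2969] 1.612515676541193e-11
-0.214 0.35 0 0.012 [-0.5557  0.3408  1.9245  0.3129  0.5932 -2.3318] 1.1987633108390128e-12
-0.214 0.35 0.1 0.09 [-0.5865  0.1682  1.9366  0.2677  0.7543 -2.1969] 1.8075346774892864e-10
-0.214 0.35 0.1 0.012 [-0.5557  0.3408  1.9245  0.3129  0.5932 -2.2318] 6.830647159006276e-13
```

Run:
```python
from kin import *
c=optics.get_calibration('wrist');s=optics.get_calibration('scene')
n=-RT[:,0]
px=[(71,264),(150,263),(229.5,263),(317,262)];sx=[(414,225.9),(401.3,234.3),(388.9,243.2),(374,253.2)]
for a,b in zip(px,sx): print(tri(c,a,s,b))
for x0 in (.498,.502,.506):
  Q=[onplane(c,a,[x0,-.154,.0555],n) for a in px]; print(x0,np.linalg.norm(np.diff(Q,axis=0),axis=1),Q[3],Q[2],Q[0])
```

```text
(array([ 0.4922, -0.3208,  0.0656]), np.float64(0.006061872318736985))
(array([ 0.4976, -0.2678,  0.0615]), np.float64(0.005891590079989953))
(array([ 0.4986, -0.2118,  0.0612]), np.float64(0.007149073484818456))
(array([ 0.5011, -0.1514,  0.06  ]), np.float64(0.006841850173645837))
0.498 [0.0586 0.057  0.0618] [ 0.5059 -0.1521  0.0604] [ 0.5046 -0.2139  0.0608] [ 0.5018 -0.3295  0.0612]
0.502 [0.0591 0.0575 0.0623] [ 0.5076 -0.1522  0.059 ] [ 0.5063 -0.2145  0.0593] [ 0.5035 -0.331   0.0598]
0.506 [0.0596 0.0579 0.0629] [ 0.5093 -0.1522  0.0575] [ 0.508  -0.215   0.0579] [ 0.5052 -0.3325  0.0584]
```

```bash
cat >> kin.py <<'E'
def RTh(th,roll=0): return E_('z',YAW)@toolR([np.sin(th),0,-np.cos(th)],[-1,0,-.5])@E_('x',roll)
E
python3 - <<'E'
from kin import *
Rt=RTh(.45); n=np.array([.504,-.152,.0555]); P=n-Rt[:,0]*.075
print(P,go(P,Rt))
E
```

```text
[ 0.4714 -0.151   0.123 ] ([0.73, 0.02, 0.34], [0.03, 1.23, -0.08])
```

Call:
arm_command --deltas '[{"translation": [0.4, 0, 0.2], "turn": [0, 0.6, 0]}, {"translation": [0.7, 0, 0.3], "turn": [0, 1.2, 0]}, {"translation": [0.7, 0, 0.3], "turn": [0, 1.2, 0]}, {"translation": [0.7, 0, 0.3], "turn": [0, 1.2, 0]}, {"translation": [0.7, 0, 0.3], "turn": [0, 1.2, 0]}]'

```text
time_s: 10.5
ee_pos: [0.47, -0.1513, 0.1234]
eef_rot: [0.011, 1.116, -0.013]
force: [-0.1, 0.0, -0.9]
grip_width: 0.0395
```

```bash
python3 nutlook.py pics/w7.png
python3 - <<'E'
import cv2
im=cv2.imread('pics/w7.png'); cv2.imwrite('pics/w7z.png',cv2.resize(im[200:350,180:380],(800,600),interpolation=cv2.INTER_CUBIC))
E
```

```text
[ 0.47   -0.1513  0.1234]
[ 0.4396 -0.0058 -0.8982] [-0.4892  0.1117  2.0792  0.3802  0.5736 -2.3171]
{'box': [33.7, 245.6, 80.0, 286.3], 'score': 0.7}
```

View pics/w7.png

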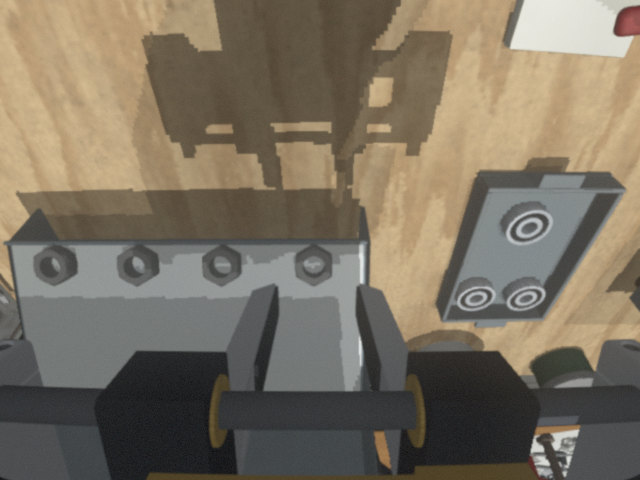

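View pics/w7z.png

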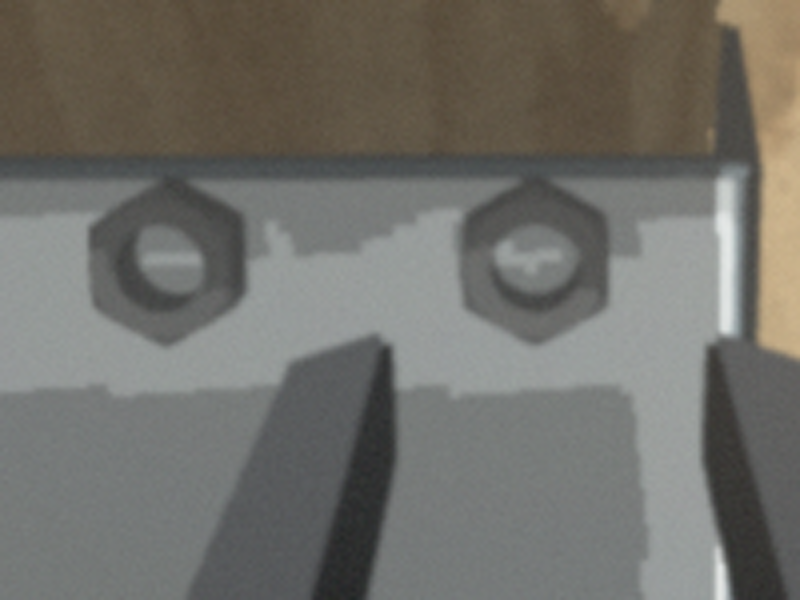

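Run:
```python
from kin import *
c=optics.get_calibration('wrist'); Rc=rot(c['orientation'])
for px in [(55,265),(138,265),(221.8,265.5),(314,265)]:
  Q=atz(c,px,.061); print(px,Q,'depth',Rc.T[2]@(Q-c['origin']))
p,R0=pose(); print(R0)
```

```text
(55, 265) [ 0.495  -0.3268  0.061 ] depth 0.24283783738714035
(138, 265) [ 0.4965 -0.2697  0.061 ] depth 0.24305379044692305
(221.8, 265.5) [ 0.4985 -0.2143  0.061 ] depth 0.2436499750308904
(314, 265) [ 0.4999 -0.1542  0.061 ] depth 0.24372880582003115
[[ 0.4392  0.0244  0.8981]
 [-0.0065  0.9997 -0.024 ]
 [-0.8984  0.0047  0.4392]]
```

Run:
```python
from kin import *
p,R0=pose()
Rt=RTh(.45); n=np.array([.5035,-.154,.0555])
for b in (.03,.016):
  P=n-Rt[:,0]*b-Rt[:,2]*.002; print(P,go(P,Rt),ik(P,Rt))
```

```text
[ 0.4887 -0.1536  0.0816] ([1.83, -0.06, -0.06], [0.03, 0.05, -0.08]) (array([-0.4671,  0.2306,  2.0606,  0.416 ,  0.4731, -2.3437]), np.float64(7.759480558089393e-10))
[ 0.4947 -0.1537  0.069 ] ([2.39, -0.06, -0.06], [0.03, 0.05, -0.08]) (array([-0.4609,  0.2676,  2.0523,  0.4356,  0.4451, -2.3609]), np.float64(1.6653345369377348e-15))
```

Call:
arm_command --deltas '[{"translation": [0.7, 0, 0], "turn": [0, 0, 0]}, {"translation": [1.4, -0.06, -0.06], "turn": [0, 0, 0]}, {"translation": [1.8, -0.06, -0.06], "turn": [0, 0, 0]}, {"translation": [2.0, -0.06, -0.06], "turn": [0, 0, 0]}, {"translation": [2.2, -0.06, -0.06], "turn": [0, 0, 0]}, {"translation": [2.35, -0.06, -0.06], "turn": [0, 0, 0]}, {"translation": [2.35, -0.06, -0.06], "turn": [0, 0, 0]}, {"translation": [2.35, -0.06, -0.06], "turn": [0, 0, 0]}]'

```text
time_s: 11.32
ee_pos: [0.4946, -0.1539, 0.0699]
eef_rot: [0.011, 1.117, -0.015]
force: [0.4, -0.4, -0.1]
grip_width: 0.0395
```

Run:
```python
from kin import *
p,R0=pose();print(p, ctrl.get_obs()['force'],ctrl.get_obs()['qpos'])
im=optics.camera('wrist'); cv2.imwrite('pics/w8.png',im[:,:,::-1])
Rt=RTh(.45); n=np.array([.5035,-.154,.0555]);P=n-Rt[:,0]*.016-Rt[:,2]*.002; print(go(P,Rt))
```

```text
[ 0.4946 -0.1539  0.0699] [ 0.4027 -0.4243 -0.1457] [-0.466   0.266   2.053   0.4559  0.4493 -2.3867]
([0.04, 0.01, -0.01], [0.03, 0.05, -0.07])
```

View pics/w8.png

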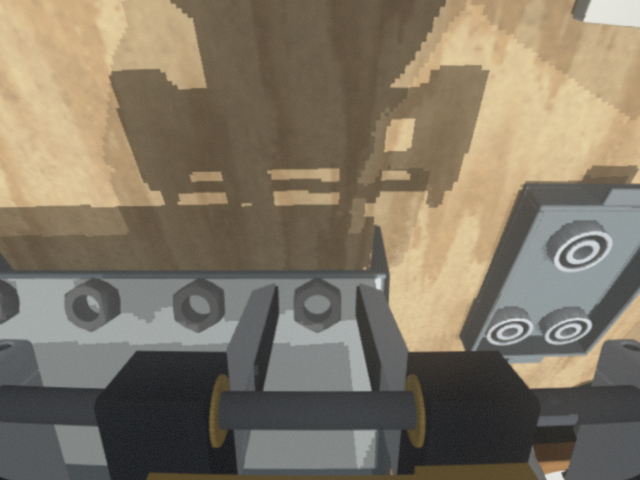

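Run:
```python
from kin import *
p,R0=pose();c=optics.get_calibration('wrist')
print(proj(c,[.4999,-.154,.061]),proj(c,p+R0@[.019,0,0]),proj(c,p+R0@[.019,.02,-.008]),proj(c,p+R0@[.019,.02,.008]),atz(c,(317,303),.061))
```

```text
[317.0682 305.6725] [316.9399 297.2506] [355.6913 282.8973] [354.8175 311.1011] [ 0.4978 -0.154   0.061 ]
```

Call:
arm_command --deltas '[{"translation": [0.03, 0, 0], "turn": [0, 0, 0]}, {"translation": [0.03, 0, 0], "turn": [0, 0, 0]}, {"translation": [0.03, 0, 0], "turn": [0, 0, 0]}, {"translation": [0.03, 0, 0], "turn": [0, 0, 0]}, {"translation": [0.03, 0, 0], "turn": [0, 0, 0]}, {"translation": [0.03, 0, 0], "turn": [0, 0, 0]}]' --gripper 15 --force 25

```text
time_s: 11.87
ee_pos: [0.4949, -0.1539, 0.0691]
eef_rot: [0.011, 1.117, -0.015]
force: [-2.1, 1.2, 4.6]
grip_width: 0.0235
```

Call:
arm_command --deltas '[{"translation": [-0.3, 0, 0], "turn": [0, 0, 0]}, {"translation": [-1, 0, 0], "turn": [0, 0, 0]}, {"translation": [-2.2, 0, 0], "turn": [0, 0, 0]}, {"translation": [-3.5, 0, 0], "turn": [0, 0, 0]}, {"translation": [-4.8, 0, 0], "turn": [0, 0, 0]}, {"translation": [-4.8, 0, 0], "turn": [0, 0, 0]}]'

```text
time_s: 12.37
ee_pos: [0.4421, -0.1539, 0.1822]
eef_rot: [0.002, 1.111, -0.023]
force: [0.6, 0.4, 0.4]
grip_width: 0.0236
```

Run:
```python
from kin import *
p,R0=pose();print(p, ctrl.get_obs()['grip_width'],ctrl.get_obs()['qpos'])
im=optics.camera('wrist'); cv2.imwrite('pics/w9.png',im[:,:,::-1])
c=optics.get_calibration('wrist')
RP=RTh(-.11)@np.eye(3)
for P in ([.40,0,.28],[.49,.23,.26]): print(go(P,RP),ik(np.array(P),RP))
```

```text
[ 0.4421 -0.1539  0.1822] 0.023586719387363165 [-0.5303 -0.0474  2.0832  0.3311  0.7249 -2.2825]
([-4.4, 6.11, 0.11], [0.05, 6.51, -0.03]) (array([-0.0876, -0.0195,  1.7584, -0.0063,  1.5126, -1.6277]), np.float64(2.6343927039818027e-11))
([-2.18, 15.4, 2.77], [0.05, 6.51, -0.03]) (array([ 0.3521,  0.3125,  1.4253,  0.041 ,  1.5059, -1.1934]), np.float64(1.1102230246251565e-15))
```

View pics/w9.png

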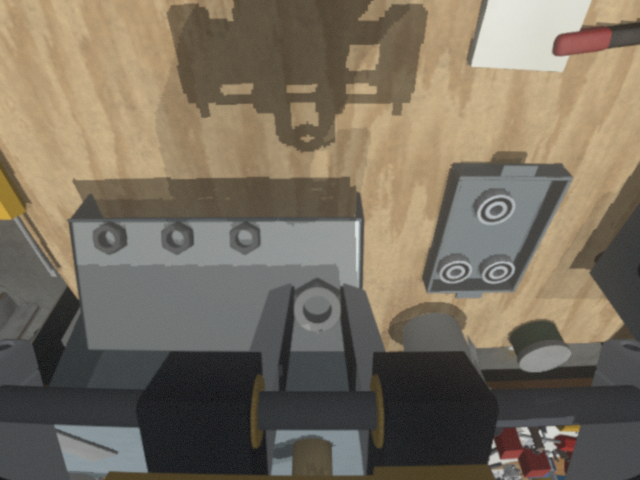

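Run:
```python
from kin import *
p,R0=pose()
RP=RTh(-.11)
n=np.array([.0155,0,.002])
for P in ([.45,0,.25],[.50,.205,.25]): print(go(P,RP))
```

```text
([-2.44, 6.16, 1.37], [0.05, 6.51, -0.03])
([-1.63, 14.41, 2.97], [0.05, 6.51, -0.03])
```

Call:
arm_command --deltas '[{"translation": [-1.2, 1, 0.6], "turn": [0, 1, 0]}, {"translation": [-2, 2.5, 0.8], "turn": [0, 2.3, 0]}, {"translation": [-2.4, 4, 1.1], "turn": [0, 3.6, 0]}, {"translation": [-2.4, 5.6, 1.4], "turn": [0, 5, 0]}, {"translation": [-2.3, 7.2, 1.7], "turn": [0, 6.5, 0]}, {"translation": [-2.1, 8.8, 2], "turn": [0, 6.5, 0]}, {"translation": [-1.9, 10.4, 2.4], "turn": [0, 6.5, 0]}, {"translation": [-1.8, 12, 2.7], "turn": [0, 6.5, 0]}, {"translation": [-1.6, 13.4, 3], "turn": [0, 6.5, 0]}, {"translation": [-1.6, 14.4, 3], "turn": [0, 6.5, 0]}, {"translation": [-1.6, 14.4, 3], "turn": [0, 6.5, 0]}, {"translation": [-1.6, 14.4, 3], "turn": [0, 6.5, 0]}]'

```text
time_s: 13.42
ee_pos: [0.5006, 0.2061, 0.2458]
eef_rot: [3.109, 1.455, 3.087]
force: [-0.3, -0.1, -1.0]
grip_width: 0.0234
```

Run:
```python
from kin import *
p,R0=pose();print(p, ctrl.get_obs()['grip_width'])
c=optics.get_calibration('wrist')
im=optics.camera('wrist'); cv2.imwrite('pics/w10.png',im[:,:,::-1])
RP=RTh(-.11)
for z in (.19,.172): print(go([.515,.205,z],RP))
print(R0)
```

```text
[0.5006 0.2061 0.2458] 0.0233998842449441
([2.17, -0.0, 0.83], [0.08, -0.06, -0.04])
([2.88, -0.0, 0.91], [0.08, -0.06, -0.04])
[[-0.1153  0.0222  0.9931]
 [ 0.0064  0.9997 -0.0216]
 [-0.9933  0.0038 -0.1154]]
```

View pics/w10.png

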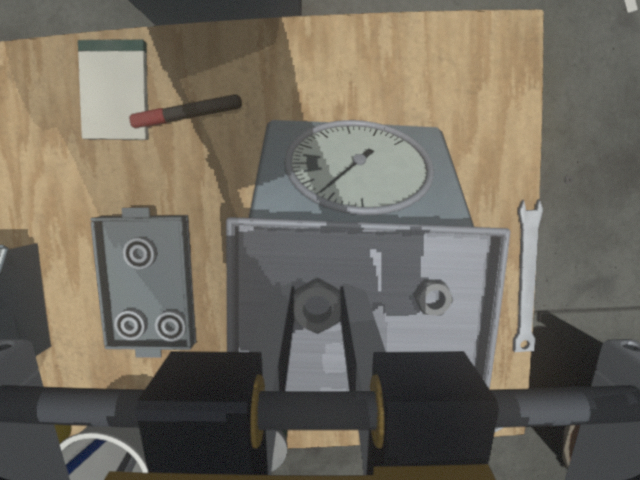

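Call:
arm_command --deltas '[{"translation": [0.8, 0, 0.5], "turn": [0, 0, 0]}, {"translation": [1.6, 0, 0.8], "turn": [0, 0, 0]}, {"translation": [2.3, 0, 0.9], "turn": [0, 0, 0]}, {"translation": [2.6, 0, 0.9], "turn": [0, 0, 0]}, {"translation": [2.8, 0, 0.9], "turn": [0, 0, 0]}, {"translation": [2.8, 0, 0.9], "turn": [0, 0, 0]}, {"translation": [2.8, 0, 0.9], "turn": [0, 0, 0]}]'

```text
time_s: 14.05
ee_pos: [0.5156, 0.2049, 0.1761]
eef_rot: [3.096, 1.458, 3.072]
force: [-0.3, -0.4, -0.0]
grip_width: 0.0235
```

```bash
cat > dl.py <<'E'
from dial import *
import sys
o=ctrl.get_obs();print(o['time_s'],o['ee_pos'],o['force'])
s=optics.camera('scene')
g=cv2.resize(s[310:405,235:330],(570,570),interpolation=cv2.INTER_CUBIC)
cv2.imwrite(sys.argv[1],g[:,:,::-1])
# unwarp & needle angle: darkest direction at radius .3-.65 (inside arc) 
A=np.arange(-.3,4.4,.01);Hi=np.linalg.inv(H);G=g.mean(2).astype(np.float32)
acc=0
for r in np.linspace(.3,.62,17):
    q=cv2.perspectiveTransform(np.c_[r*np.sin(A),-r*np.cos(A)].reshape(-1,1,2),Hi)[:,0].astype(np.float32)
    acc=acc+cv2.remap(G,q[:,0].reshape(1,-1),q[:,1].reshape(1,-1),cv2.INTER_LINEAR)[0]
acc/=17; w=np.clip(acc.min()+25-acc,0,None); k=acc.argmin(); sl=slice(max(k-15,0),k+16)
print('needle',(A[sl]*w[sl]).sum()/w[sl].sum(),'dark',acc.min(),np.median(acc))
E
python3 dl.py pics/d1.png
```

```text
14.05 [0.5156 0.2049 0.1761] [-0.2636 -0.3868 -0.0455]
needle 0.7052139623594572 dark 116.64095 196.19705
```

View pics/d1.png

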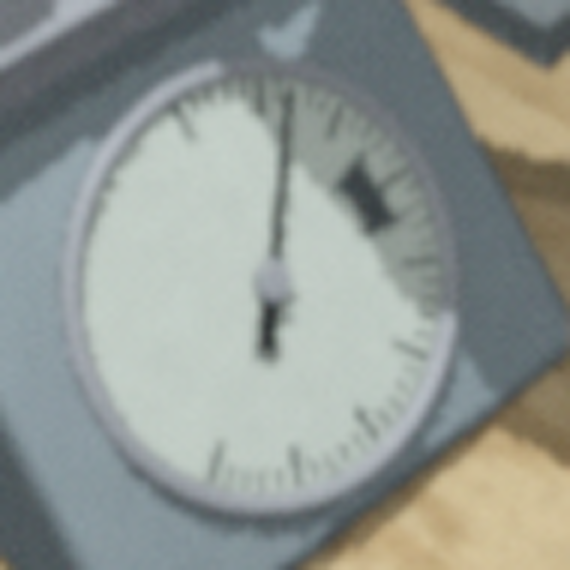

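Call:
arm_command --deltas '[{"translation": [0.1, 0, 0], "turn": [0, 0, 0]}, {"translation": [0.2, 0, 0.02], "turn": [0, 0, 0]}, {"translation": [0.3, 0, 0.03], "turn": [0, 0, 0]}, {"translation": [0.3, 0, 0.03], "turn": [0, 0, 0]}, {"translation": [0.34, 0, 0.03], "turn": [0, 0, 0]}, {"translation": [0.34, 0, 0.03], "turn": [0, 0, 0]}]'

```text
time_s: 14.6
ee_pos: [0.5152, 0.2052, 0.1667]
eef_rot: [3.1, 1.457, 3.076]
force: [0.5, -0.5, 0.9]
grip_width: 0.0235
```

```bash
python3 dl.py pics/d2.png
```

```text
14.6 [0.5152 0.2052 0.1667] [ 0.5467 -0.5227  0.9241]
needle 1.5752335424018211 dark 113.63 196.86143
```

View pics/d2.png

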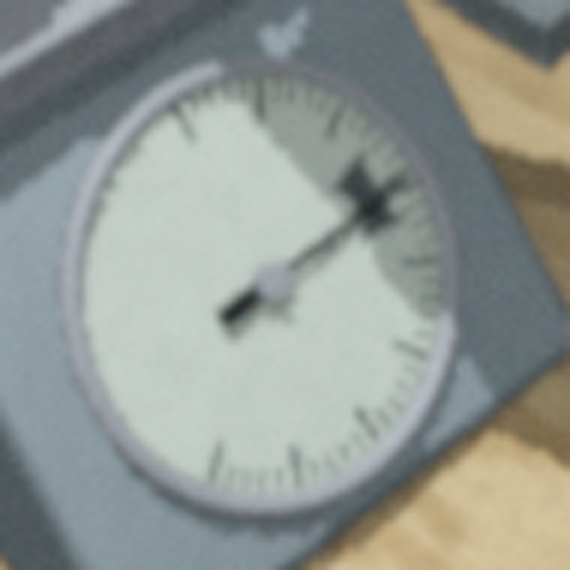

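Call:
arm_command --deltas '[{"translation": [-0.06, 0, 0], "turn": [0, 0, 0]}, {"translation": [-0.06, 0, 0], "turn": [0, 0, 0]}, {"translation": [-0.06, 0, 0], "turn": [0, 0, 0]}]'

```text
time_s: 14.9
ee_pos: [0.5154, 0.2053, 0.1684]
eef_rot: [3.099, 1.458, 3.075]
force: [0.7, -0.4, -0.2]
grip_width: 0.0235
```

```bash
python3 dl.py pics/d3.png
```

```text
14.9 [0.5154 0.2053 0.1684] [ 0.6519 -0.396  -0.2457]
needle 1.034632168936362 dark 109.48341 196.81314
```

Needle at 1.03, so the nut rests with about its own weight. Release.

Call:
arm_command --deltas '[{"translation": [0, 0, 0], "turn": [0, 0, 0]}, {"translation": [0, 0, 0], "turn": [0, 0, 0]}, {"translation": [0, 0, 0], "turn": [0, 0, 0]}, {"translation": [0, 0, 0], "turn": [0, 0, 0]}]' --gripper 36

```text
time_s: 15.28
ee_pos: [0.5153, 0.2052, 0.1682]
eef_rot: [3.1, 1.457, 3.076]
force: [0.1, 0.4, -0.0]
grip_width: 0.036
```

Call:
arm_command --deltas '[{"translation": [-0.5, 0, -0.05], "turn": [0, 0, 0]}, {"translation": [-1.5, 0, -0.15], "turn": [0, 0, 0]}, {"translation": [-3, 0, -0.3], "turn": [0, 0, 0]}, {"translation": [-4, 0, -0.4], "turn": [0, 0, 0]}, {"translation": [-4, 0, -0.4], "turn": [0, 0, 0]}, {"translation": [-4, 0, -0.4], "turn": [0, 0, 0]}, {"translation": [-4, 0, -0.4], "turn": [0, 0, 0]}]'

```text
time_s: 15.87
ee_pos: [0.5164, 0.2046, 0.2676]
eef_rot: [3.104, 1.456, 3.08]
force: [-1.1, -0.7, 0.4]
grip_width: 0.036
```

```bash
python3 dl.py pics/d4.png
python3 - <<'E'
from kin import *
p,R0=pose();print(p)
im=optics.camera('wrist'); cv2.imwrite('pics/w11.png',im[:,:,::-1])
Rt=RTh(.45,.1);n=np.array([.502,-.2143,.0555])
P=n-Rt[:,0]*.095-Rt[:,2]*.002
for Q in ([.45,0,.24],[.44,-.12,.22],P): print(go(Q,Rt),ik(np.array(Q),Rt))
E
```

```text
15.8667 [0.5164 0.2046 0.2676] [-1.0707 -0.7116  0.4215]
needle 1.049106608107755 dark 105.74146 188.16566
[0.5163 0.2046 0.2673]
([1.33, -8.25, -2.31], [1.17, -6.48, 0.27]) (array([-0.098 , -0.1815,  2.0534,  0.0404,  0.821 , -1.5596]), np.float64(9.653389199115736e-13))
([2.14, -13.06, -2.5], [1.17, -6.48, 0.27]) (array([-0.444 , -0.1327,  2.0613,  0.2436,  0.8116, -2.017 ]), np.float64(3.780309398848658e-13))
([5.2, -16.77, -1.3], [1.17, -6.48, 0.27]) (array([-0.63  ,  0.1203,  2.0195,  0.4099,  0.6639, -2.3527]), np.float64(4.75960382217977e-10))
```

View pics/w11.png

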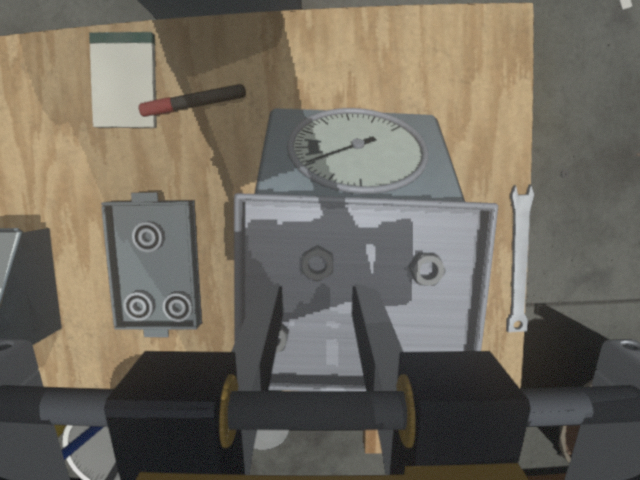

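Call:
arm_command --deltas '[{"translation": [0.2, -1.6, -0.8], "turn": [0.2, -0.5, 0]}, {"translation": [0.4, -3.2, -1.4], "turn": [0.4, -1.8, 0]}, {"translation": [0.7, -4.8, -1.9], "turn": [0.6, -3.1, 0.1]}, {"translation": [1, -6.4, -2.2], "turn": [0.8, -4.4, 0.2]}, {"translation": [1.3, -8, -2.4], "turn": [1, -5.6, 0.3]}, {"translation": [1.5, -9.6, -2.5], "turn": [1.2, -6.5, 0.3]}, {"translation": [1.8, -11.2, -2.5], "turn": [1.2, -6.5, 0.3]}, {"translation": [2.1, -12.8, -2.5], "turn": [1.2, -6.5, 0.3]}, {"translation": [3, -14.2, -2.2], "turn": [1.2, -6.5, 0.3]}, {"translation": [4, -15.4, -1.8], "turn": [1.2, -6.5, 0.3]}, {"translation": [5.2, -16.8, -1.3], "turn": [1.2, -6.5, 0.3]}, {"translation": [5.2, -16.8, -1.3], "turn": [1.2, -6.5, 0.3]}]' --gripper 40

```text
time_s: 16.97
ee_pos: [0.4579, -0.216, 0.1356]
eef_rot: [0.117, 1.123, -0.02]
force: [-0.3, 0.3, -0.8]
grip_width: 0.0398
```

Call:
arm_command --deltas '[{"translation": [0, 0, 0], "turn": [0, 0, 0]}, {"translation": [0, 0, 0], "turn": [0, 0, 0]}]'

```text
time_s: 17.13
ee_pos: [0.4591, -0.2129, 0.1409]
eef_rot: [0.111, 1.118, -0.023]
force: [0.2, 0.5, 0.5]
grip_width: 0.0399
```

```bash
python3 nutlook.py pics/w12.png
python3 - <<'E'
from kin import *
c=optics.get_calibration('wrist')
print(proj(c,[.4985,-.2143,.061]))
Rt=RTh(.45,.1);n=np.array([.502,-.2143,.0555])
for b in (.075,.016): print(go(n-Rt[:,0]*b-Rt[:,2]*.002,Rt))
im=cv2.imread('pics/w12.png'); cv2.imwrite('pics/w12z.png',cv2.resize(im[200:350,180:380],(800,600),interpolation=cv2.INTER_CUBIC))
E
```

```text
[ 0.4591 -0.2129  0.1409]
[ 0.4374 -0.0099 -0.8992] [-0.6324  0.1198  2.0189  0.4174  0.6665 -2.3561]
[160.2, 270.4] 0.96 [ 0.4975 -0.329   0.056 ] in tool mm [  94.3 -114.5   12.4]
{'box': [140.7, 253.1, 180.3, 292.6], 'score': 0.67}
[315.4569 254.3999]
([0.87, -0.02, -0.08], [-0.02, 0.06, -0.03])
([3.23, -0.03, -0.09], [-0.02, 0.06, -0.03])
```

View pics/w12.png

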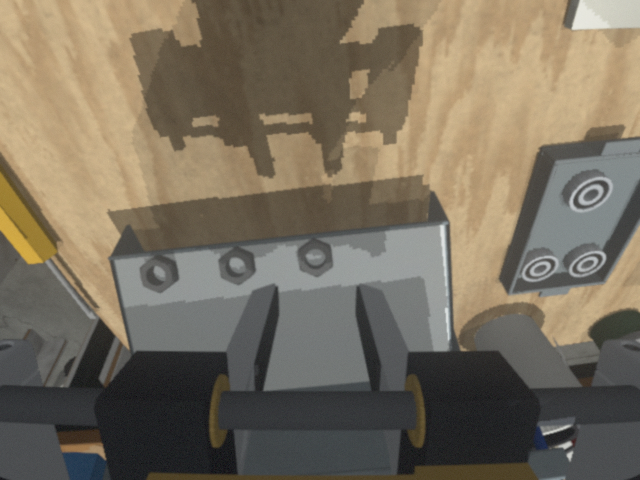

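View pics/w12z.png

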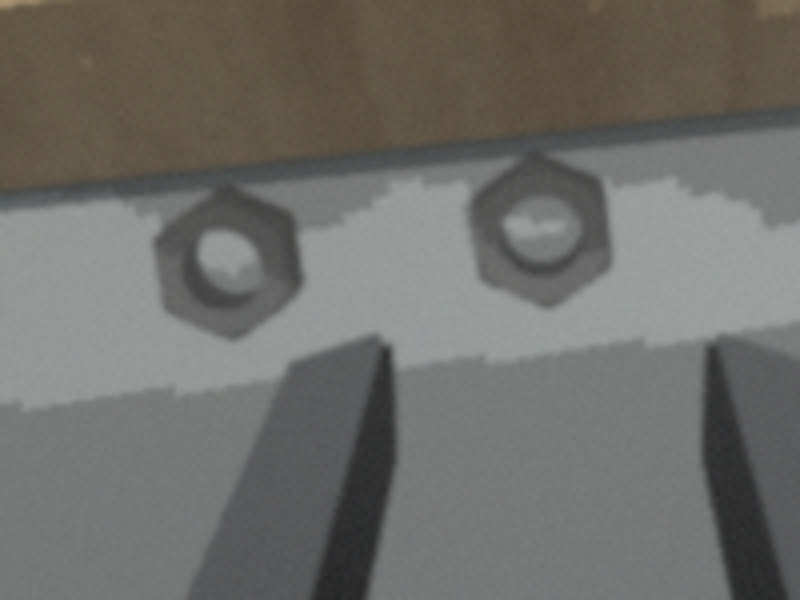

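Call:
arm_command --deltas '[{"translation": [1, 0, -0.05], "turn": [0, 0, 0]}, {"translation": [1.9, 0, -0.05], "turn": [0, 0, 0]}, {"translation": [2.5, 0, -0.05], "turn": [0, 0, 0]}, {"translation": [2.9, 0, -0.05], "turn": [0, 0, 0]}, {"translation": [3.1, 0, -0.05], "turn": [0, 0, 0]}, {"translation": [3.2, 0, -0.05], "turn": [0, 0, 0]}, {"translation": [3.2, 0, -0.05], "turn": [0, 0, 0]}, {"translation": [3.2, 0, -0.05], "turn": [0, 0, 0]}]'

```text
time_s: 17.95
ee_pos: [0.4936, -0.2142, 0.0696]
eef_rot: [0.107, 1.116, -0.025]
force: [-0.5, -0.2, -0.6]
grip_width: 0.04
```

Run:
```python
from kin import *
o=ctrl.get_obs();print(o['ee_pos'],o['force'],o['qpos'])
im=optics.camera('wrist'); cv2.imwrite('pics/w13.png',im[:,:,::-1])
Rt=RTh(.45,.1);n=np.array([.502,-.2143,.0555])
print(go(n-Rt[:,0]*.016-Rt[:,2]*.002,Rt))
```

```text
[ 0.4936 -0.2142  0.0696] [-0.5341 -0.1566 -0.6138] [-0.588   0.3119  1.9902  0.5089  0.5022 -2.4338]
([0.02, 0.01, -0.02], [-0.04, 0.06, -0.03])
```

View pics/w13.png

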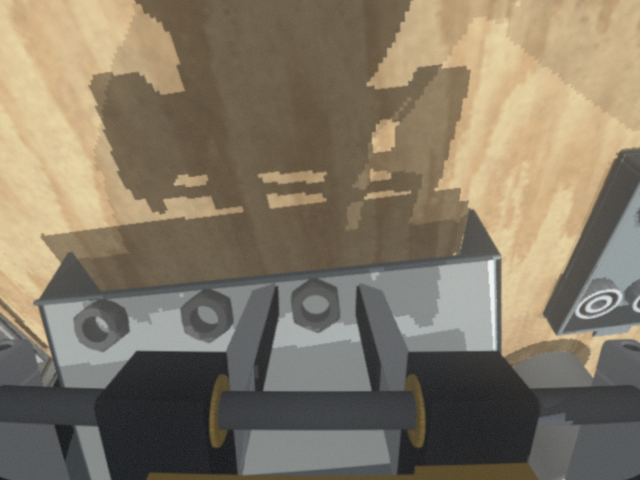

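Call:
arm_command --deltas '[{"translation": [0, 0, 0], "turn": [0, 0, 0]}, {"translation": [0, 0, 0], "turn": [0, 0, 0]}, {"translation": [0, 0, 0], "turn": [0, 0, 0]}, {"translation": [0, 0, 0], "turn": [0, 0, 0]}, {"translation": [0, 0, 0], "turn": [0, 0, 0]}, {"translation": [0, 0, 0], "turn": [0, 0, 0]}]' --gripper 15 --force 25

```text
time_s: 18.5
ee_pos: [0.4935, -0.2142, 0.0691]
eef_rot: [0.108, 1.116, -0.025]
force: [-4.2, 0.9, 5.2]
grip_width: 0.0236
```

Call:
arm_command --deltas '[{"translation": [-0.3, 0, 0], "turn": [0, 0, 0]}, {"translation": [-1, 0, 0], "turn": [0, 0, 0]}, {"translation": [-2.2, 0, 0], "turn": [0, 0, 0]}, {"translation": [-3.5, 0, 0], "turn": [0, 0, 0]}, {"translation": [-4.8, 0, 0], "turn": [0, 0, 0]}, {"translation": [-4.8, 0, 0], "turn": [0, 0, 0]}]'

```text
time_s: 19.0
ee_pos: [0.4405, -0.2137, 0.1821]
eef_rot: [0.099, 1.111, -0.034]
force: [0.7, -0.6, 0.2]
grip_width: 0.0235
```

Run:
```python
from kin import *
o=ctrl.get_obs();print(o['ee_pos'],o['grip_width'])
im=optics.camera('wrist'); cv2.imwrite('pics/w14.png',im[:,:,::-1])
RP=RTh(-.11,0.0)
for P in ([.44,0,.25],[.565,.24,.25]): print(go(P,RP),ik(np.array(P),RP))
```

```text
[ 0.4405 -0.2137  0.1821] 0.023528501356924386
([-2.66, 8.59, 0.11], [-1.15, 6.51, -0.33]) (array([-0.0801,  0.0952,  1.7091, -0.0055,  1.4471, -1.6199]), np.float64(1.5651157214864597e-09))
([-0.58, 18.72, 3.31], [-1.15, 6.51, -0.33]) (array([ 0.3263,  0.4881,  1.2063,  0.0383,  1.5503, -1.2173]), np.float64(1.887379141862766e-13))
```

View pics/w14.png

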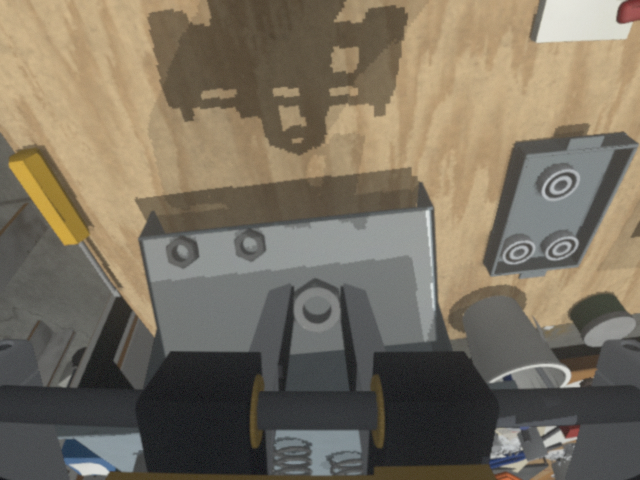

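Call:
arm_command --deltas '[{"translation": [-1.3, 1.2, 0], "turn": [-0.2, 1.1, 0]}, {"translation": [-2.2, 2.6, 0], "turn": [-0.5, 2.4, -0.1]}, {"translation": [-2.6, 4.2, 0], "turn": [-0.8, 3.8, -0.2]}, {"translation": [-2.7, 5.8, 0.1], "turn": [-1.1, 5.2, -0.3]}, {"translation": [-2.7, 7.4, 0.1], "turn": [-1.1, 6.5, -0.3]}, {"translation": [-2.6, 9, 0.4], "turn": [-1.1, 6.5, -0.3]}, {"translation": [-2.3, 10.6, 0.9], "turn": [-1.1, 6.5, -0.3]}, {"translation": [-2, 12.2, 1.4], "turn": [-1.1, 6.5, -0.3]}, {"translation": [-1.7, 13.8, 1.9], "turn": [-1.1, 6.5, -0.3]}, {"translation": [-1.4, 15.4, 2.4], "turn": [-1.1, 6.5, -0.3]}, {"translation": [-1, 17, 2.8], "turn": [-1.1, 6.5, -0.3]}, {"translation": [-0.6, 18.7, 3.3], "turn": [-1.1, 6.5, -0.3]}]'

```text
time_s: 20.05
ee_pos: [0.5611, 0.2352, 0.2471]
eef_rot: [3.093, 1.455, 3.061]
force: [0.8, -1.8, 0.2]
grip_width: 0.0234
```

Call:
arm_command --deltas '[{"translation": [0, 0, 0], "turn": [0, 0, 0]}, {"translation": [0, 0, 0], "turn": [0, 0, 0]}, {"translation": [0, 0, 0], "turn": [0, 0, 0]}]'

```text
time_s: 20.3
ee_pos: [0.5605, 0.2326, 0.2474]
eef_rot: [3.095, 1.455, 3.062]
force: [-1.3, -0.1, 0.7]
grip_width: 0.0236
```

```bash
python3 dl.py pics/d5.png
python3 - <<'E'
from kin import *
o=ctrl.get_obs();print(o['ee_pos'],o['grip_width'])
im=optics.camera('wrist'); cv2.imwrite('pics/w15.png',im[:,:,::-1])
RP=RTh(-.11,0.0)
for P in ([.575,.24,.18],[.575,.24,.172]): print(go(P,RP))
E
```

```text
20.3 [0.5605 0.2326 0.2474] [-1.2642 -0.1126  0.693 ]
needle 1.0459766056139579 dark 107.967285 197.15085
[0.5606 0.2321 0.2482] 0.023174694271821044
([2.67, 0.33, 0.87], [-0.04, -0.04, -0.07])
([2.99, 0.33, 0.91], [-0.04, -0.04, -0.07])
```

View pics/w15.png

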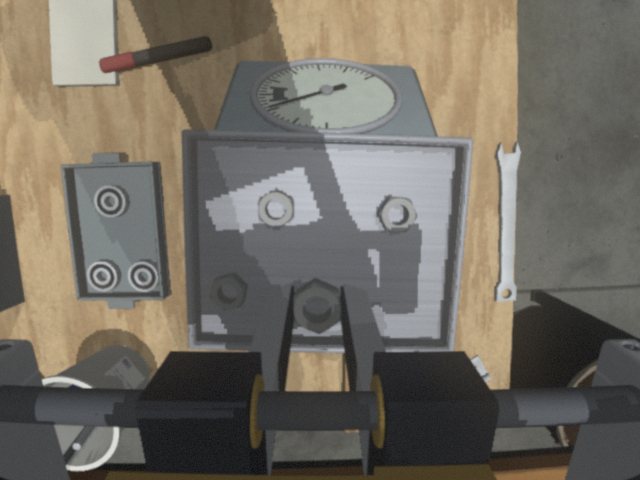

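Call:
arm_command --deltas '[{"translation": [0.8, 0.3, 0.6], "turn": [0, 0, 0]}, {"translation": [1.6, 0.3, 0.8], "turn": [0, 0, 0]}, {"translation": [2.3, 0.3, 0.9], "turn": [0, 0, 0]}, {"translation": [2.6, 0.3, 0.9], "turn": [0, 0, 0]}, {"translation": [2.8, 0.3, 0.9], "turn": [0, 0, 0]}, {"translation": [2.9, 0.3, 0.9], "turn": [0, 0, 0]}, {"translation": [2.9, 0.3, 0.9], "turn": [0, 0, 0]}, {"translation": [2.9, 0.3, 0.9], "turn": [0, 0, 0]}]'

```text
time_s: 21.07
ee_pos: [0.5755, 0.2403, 0.1753]
eef_rot: [3.081, 1.459, 3.048]
force: [-0.7, -0.7, -1.3]
grip_width: 0.0236
```

```bash
python3 dl.py pics/d6.png
```

```text
21.0667 [0.5755 0.2403 0.1753] [-0.6777 -0.6968 -1.3192]
needle 1.0327022345547576 dark 107.296265 197.00926
```

Not touching yet; lower gently to about 0.1675.

Call:
arm_command --deltas '[{"translation": [0.1, 0, 0.01], "turn": [0, 0, 0]}, {"translation": [0.16, 0, 0.02], "turn": [0, 0, 0]}, {"translation": [0.2, 0, 0.02], "turn": [0, 0, 0]}, {"translation": [0.24, 0, 0.02], "turn": [0, 0, 0]}, {"translation": [0.24, 0, 0.02], "turn": [0, 0, 0]}, {"translation": [0.24, 0, 0.02], "turn": [0, 0, 0]}]'

```text
time_s: 21.62
ee_pos: [0.575, 0.2404, 0.168]
eef_rot: [3.087, 1.457, 3.055]
force: [-0.1, -0.3, -0.1]
grip_width: 0.0241
```

```bash
python3 dl.py pics/d7.png
```

```text
21.6167 [0.575  0.2404 0.168 ] [-0.0732 -0.27   -0.1065]
needle 1.1769613723948549 dark 100.981575 195.60063
```

Call:
arm_command --deltas '[{"translation": [0.02, 0, 0], "turn": [0, 0, 0]}, {"translation": [0.02, 0, 0], "turn": [0, 0, 0]}, {"translation": [0.02, 0, 0], "turn": [0, 0, 0]}]'

```text
time_s: 21.92
ee_pos: [0.575, 0.2404, 0.1676]
eef_rot: [3.086, 1.457, 3.054]
force: [-0.3, -0.9, 0.6]
grip_width: 0.0235
```

Call:
arm_command --deltas '[{"translation": [0, 0, 0], "turn": [0, 0, 0]}, {"translation": [0, 0, 0], "turn": [0, 0, 0]}, {"translation": [0, 0, 0], "turn": [0, 0, 0]}, {"translation": [0, 0, 0], "turn": [0, 0, 0]}]' --gripper 36

```text
time_s: 22.25
ee_pos: [0.575, 0.2404, 0.1676]
eef_rot: [3.087, 1.457, 3.054]
force: [-0.9, -0.4, 0.2]
grip_width: 0.0361
```

Call:
arm_command --deltas '[{"translation": [-0.5, 0, -0.05], "turn": [0, 0, 0]}, {"translation": [-1.5, 0, -0.15], "turn": [0, 0, 0]}, {"translation": [-3, 0, -0.3], "turn": [0, 0, 0]}, {"translation": [-4, 0, -1.4], "turn": [0, 0, 0]}, {"translation": [-4, 0, -2.8], "turn": [0, 0, 0]}, {"translation": [-4, 0, -4], "turn": [0, 0, 0]}, {"translation": [-4, 0, -4], "turn": [0, 0, 0]}, {"translation": [-4, 0, -4], "turn": [0, 0, 0]}, {"translation": [-4, 0, -4], "turn": [0, 0, 0]}, {"translation": [-4, 0, -4], "turn": [0, 0, 0]}, {"translation": [-4, 0, -4], "turn": [0, 0, 0]}, {"translation": [-4, 0, -4], "turn": [0, 0, 0]}]'

```text
time_s: 23.25
ee_pos: [0.4875, 0.2425, 0.2778]
eef_rot: [3.09, 1.456, 3.057]
force: [-0.1, -0.1, 0.2]
grip_width: 0.0364
```

```bash
python3 dl.py pics/d8.png
python3 - <<'E'
from kin import *
for n in('top','wrist','scene'):
    im=optics.camera(n); cv2.imwrite(f'pics/end_{n}.png',im[:,:,::-1])
E
```

```text
23.25 [0.4875 0.2425 0.2778] [-0.1464 -0.0715  0.1641]
needle 1.3794755070231497 dark 99.20547 170.39651
```

View pics/d8.png

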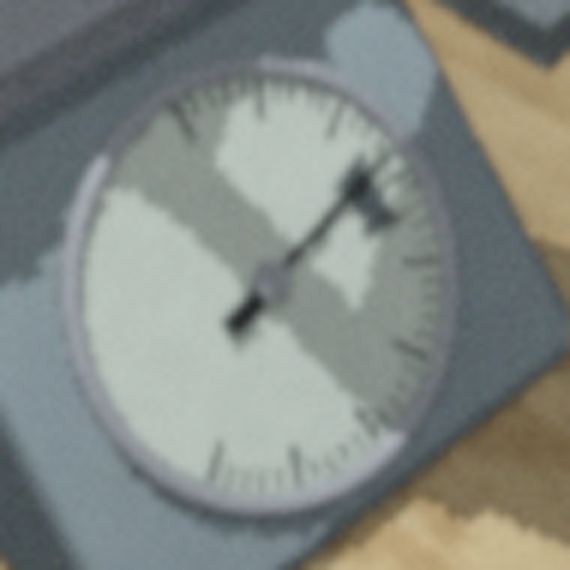

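View pics/end_wrist.png

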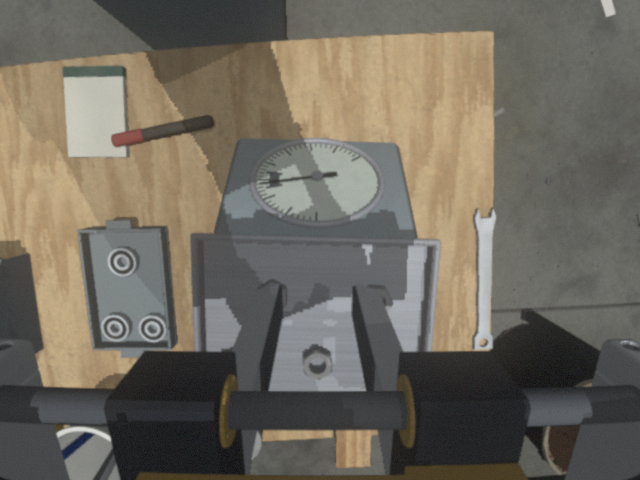

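View pics/end_scene.png

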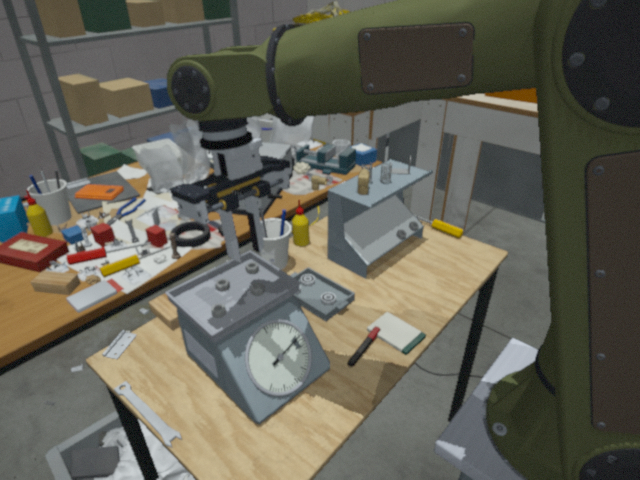

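View pics/end_top.png

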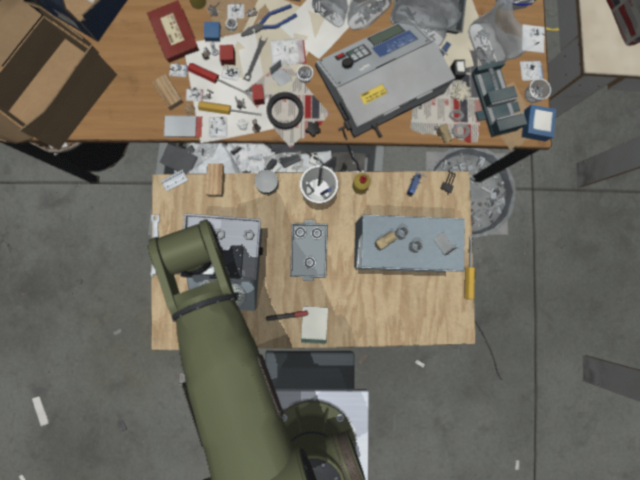

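```bash
python3 dl.py pics/d9.png; python3 -c "
from station import ctrl
print(ctrl.hand_in())"
```

```text
23.45 [0.4871 0.2426 0.278 ] [-0.9682 -0.9675  0.7059]
needle 1.3786470314205992 dark 99.56671 171.6127
the job is handed in; nothing more can be done
None
```

The job is done and handed in at 23.5 s. The bearing went back into the tray first, lying flat with the other two. I then laid two nuts from the sloping shelf in the pan, and the other two nuts are still on the shelf.

- **Needle:** it read 1.379 rad twice, about 0.2 s apart, with the gripper clear of the pan. I measured the arc as about 1.25 to 1.72 rad, with its middle near 1.48. The needle sits inside it, about 0.13 rad from the lower end.
- **First nut:** I pressed the pan about 2.6 mm (roughly 0.9 N) when lowering it, then eased back up before letting go.
- **Second nut:** it touched down lightly before release.
- **Other checks:** the last pictures show the other things on the table where they were. The highest wrist force I read was about 7 N, while gripping the second nut.
- **Disagreements:** my first position fix on the shelf nuts was inconsistent between cameras by about 7 mm, so I measured again at rest before gripping. The trained networks missed several of the nuts, so I measured those directly from the pictures.

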